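# Carry on the staggered firebrick wall beside the capped burner

## Robot

A 6-joint arm with a two-finger parallel gripper is mounted at the origin on the work surface; the furniture and walls round the work are solid. World frame = base frame: x ahead of the robot, y to its left, z up, the work surface at z = 0. Lengths are in m, angles in rad, forces in N, time in s.
With the tool pointing down it reaches from about 0.325 to 0.9 m from the base axis. Payload 3.5 kg.
Tool frame: the origin (TCP) lies on the centre line of the jaws, within the pads' length; the fingertips stand 14 mm ahead of it and the grasp point (between the pads) lies 5 mm behind it (manip.tcp_to_tips is the z of the fingertips in the tool frame, in m); z points along the fingers, y is the direction in which the jaws open and shut (so a half turn about z gives the same grasp; the last joint's range is limited). The gripper opens to 85 mm and grips with 20 to 120 N. Pads are 22 mm wide; open, the fingers measure 114 mm over their backs; the gripper's body (76 mm by 85 mm) begins 54 mm behind the grasp point. The pads swing forward as they close: fully open they stand 13 mm farther back than shut.
Start: joints at [-0.103, 0.276, -0.026, 1.268, 0, 1.467], TCP at [0.625, -0, 0.245] pointing down, gripper open.
Joint ranges: [-3.12, 3.12], [-0.85, 1.88], [-1.08, 1.24], [-1.95, 2.15], [-1.57, 1.53], [-3.14, 3.14]. Speed limits (rad/s): [2.57, 2.57, 3.14, 3.14, 3.14, 3.14].

## Interface

Orientations are given as a 3x3 rotation matrix whose columns are the frame's x, y, z axes.
In Python, from rig import sense, viewer, sign_off, manip gives the robot as it stands. The module is installed in compiled form; this text tells all that it offers.
- The arm moves only by the tool carry_out, never from a script. Its argument "series" is text: rows parted by semicolons, each of 5 numbers parted by spaces: the opening, from -1 (shut) to 1 (fully open), then the shift along the tool's x, y, z in cm, then the turn about the tool's z in degrees. A call has 1 to 12 rows; each row is the pose to reach, as a shift and turn from the pose measured when the call began, along the tool's axes at that moment; what a row does not reach only later rows make up. A row lasts 1/10 s, in which the tool goes at most 50 mm and 8.59 degrees, less where a joint would pass 70% of its speed; a pose out of reach is approached as far as the arm can. A call with a gripper value outside its range is refused whole. The fingers move at their own pace and stop on an object; the grip force is fixed at half the most. Time passes only in rows, so rows that repeat a pose let the fingers close. It gives the time, the measured TCP pose, the force and the opening at its end, in the units of the state.
- sense(): the state, without advancing time (a new reading comes with each control period).
- viewer.snapshot(name): name is "scene" or "side" or "wrist"; returns a dict with "frame" (480x640x3 uint8, red, green, blue), "z_map" (480x640 float32, m along the optical axis (not along the pixel's ray), 0 where there is no reading), "K" (3x3 intrinsics, pixels), "world_to_cam" (4x4, takes a point from world to camera coordinates); the wrist camera has in their place "tool_from_camera" (4x4, takes a point from camera to tool coordinates, whose origin is the TCP and whose axes are the flange's). Camera axes: x right, y down, z forward; pixel columns grow to the right and rows downward; lengths in m; the calibration is good to about 2 mm. A picture is of the moment at which its call begins: read the wrist's pose just before it.
- sign_off(): hands the job in, once; it reports no verdict.
Trained networks look in a picture, given as the dict that the camera call returned (one of the last four; its "shot" number tells which), for a name from the list of things; names that differ only in an ending like _2 or _b are one class to them, and where a whole thing is asked for, a point or a joint stands for the part that bears it (a point fixed in the world has none). Each returns a list of dicts, best first, with "p" (0 to 1); they miss things now and then, are a little off and sometimes report something else, mostly with a low value. They report only what shows in the picture. A call takes as long as a camera call. They do not tell look-alikes from the thing itself.
- viewer.recognise(target, picture): "location" ([x, y, z] in m, in world coordinates, good to about 4 mm: the middle of the surface that is visible of it).
- viewer.silhouettes(target, picture): "mask" (480x640 bool, what is visible of it).
The state is a dict: "clock": time; "joint_pos": joint angles; "dq": joint speeds; "joint_torque": joint torques, N m; "position": TCP position; "tool_rot": TCP orientation; "force": force on the tool from outside, world axes, zero at the start; "torque": the same for the moment, N m; "gripper_width": finger opening in m.
Only numpy, scipy, OpenCV 4.12 (cv2) and the standard library are available. Lean on these libraries where they do the work, as an engineer would, in place of code of your own. Each camera call takes 0.05 s, during which the arm holds its last target.

## Task

First, before moving any brick, press the burner's cap fully down so that no grit falls into the burner. Then, with the cap kept down, use up all the loose firebricks to carry on the started wall on the kiln shelf: flat, in line with it, with the same small joints, each brick lapping half over those below, two bricks to a course and each course filled, from the built end outwards, before the next is begun. When the wall is laid, pull the cap fully up ready for lighting, and leave the stamp and the rubber rib on the table where they are.

Things in the scene. Friction and masses are not known exactly. Their poses are not given: they have to be found in the camera images.
- kiln_floor: Fixed dark grey kiln shelf, 260 x 395 x 15 mm, flat on the table, carrying a started firebrick wall and the burner. Origin: at table level on the wall's centre line, under the first free place of the bottom course. z up; y along the wall, +y towards the built part; +x across the wall towards the burner, whose upright axis is at x = 120, y = 180 mm. The shelf reaches from y = -150 to 245 mm.
- wall_end (a point): Top edge of the built wall's second course at its stepped end: y = 96, z = 79 mm in the shelf's frame, mid-thickness. The wall is one brick (44 mm) thick, bricks lengthwise along the shelf's y, courses 32 mm high, spacing 94 mm (90 mm brick + 4 mm dry open joint), each course shifted 47 mm. The built part is fixed; its courses end at y = 49 (bottom), 96 and 143 mm (third, top).
- place_1a (a point): Where the centre of a brick belongs: bottom course, next to the built part. In the shelf's frame x = 0, y = 0, z = 31 mm; the brick's length lies along the point's y (the wall's line).
- place_1b (a point): Where the centre of a brick belongs: bottom course, second and last. In the shelf's frame x = 0, y = -94, z = 31 mm; the brick's length lies along the point's y (the wall's line).
- place_2a (a point): Where the centre of a brick belongs: second course, half on the built part, half on the first brick of the bottom course. In the shelf's frame x = 0, y = 47, z = 63 mm; the brick's length lies along the point's y (the wall's line).
- place_2b (a point): Where the centre of a brick belongs: second course, second and last, across the joint of the two bottom bricks. In the shelf's frame x = 0, y = -47, z = 63 mm; the brick's length lies along the point's y (the wall's line).
- place_3a (a point): Where the centre of a brick belongs: third course, next to the built part. In the shelf's frame x = 0, y = 94, z = 95 mm; the brick's length lies along the point's y (the wall's line).
- place_3b (a point): Where the centre of a brick belongs: third course, second and last. In the shelf's frame x = 0, y = 0, z = 95 mm; the brick's length lies along the point's y (the wall's line).
- burner_cap (a joint): Height of the burner's captive cap above its home position (m): 0 = fully home on its collar, 0.030 = fully up at its stop. It slides straight up and down on the burner tube, with about 6 N of friction, and stays where it is left; it cannot come off.
- cap_top (a point): Centre of the flat top of the burner's cap: a plain upright bright metal cylinder, 36 mm diameter and 40 mm tall (top 4 mm 30 mm in diameter), on the burner that stands on the kiln shelf; its top is 89 mm above the table when home, 119 mm when fully up. The wider collar (44 mm) below it ends 49 mm above the table.
- brick_1_mid (a point): Centre (half-way up) of a loose firebrick, plain buff block 90 mm long (its x) x 44 mm wide (its y) x 32 mm high (its z), 0.14 to 0.26 kg, lying flat on the table to the right of the shelf. All loose bricks are alike. May be absent.
- brick_2_mid (a point): Centre (half-way up) of a loose firebrick, plain buff block 90 mm long (its x) x 44 mm wide (its y) x 32 mm high (its z), 0.14 to 0.26 kg, lying flat on the table to the right of the shelf. All loose bricks are alike. May be absent.
- brick_3_mid (a point): Centre (half-way up) of a loose firebrick, plain buff block 90 mm long (its x) x 44 mm wide (its y) x 32 mm high (its z), 0.14 to 0.26 kg, lying flat on the table to the right of the shelf. All loose bricks are alike. May be absent.
- brick_4_mid (a point): Centre (half-way up) of a loose firebrick, plain buff block 90 mm long (its x) x 44 mm wide (its y) x 32 mm high (its z), 0.14 to 0.26 kg, lying flat on the table to the right of the shelf. All loose bricks are alike. May be absent.
- brick_5_mid (a point): Centre (half-way up) of a loose firebrick, plain buff block 90 mm long (its x) x 44 mm wide (its y) x 32 mm high (its z), 0.14 to 0.26 kg, lying flat on the table to the right of the shelf. All loose bricks are alike. May be absent.
- brick_6_mid (a point): Centre (half-way up) of a loose firebrick, plain buff block 90 mm long (its x) x 44 mm wide (its y) x 32 mm high (its z), 0.14 to 0.26 kg, lying flat on the table to the right of the shelf. All loose bricks are alike. May be absent.
- stamp_mid (a point): Centre of a wooden texture stamp, 30 x 30 x 56 mm, standing among the bricks; to be left alone.
- rib_mid (a point): Centre of a flat rubber rib, 45 x 82 x 8 mm, lying among the bricks; to be left alone.
Things that resemble listed ones, but are neither listed nor needed, are in the scene too. What is shaped like the part that bears brick_6_mid but blue is not meant.

How it is judged:
By the outcome, as a careful person would: the job done as asked, in the order asked, and still so for the second after the job is handed in, with the robot touching nothing.
Of brick_1, brick_2, brick_3, brick_4, brick_5, brick_6 only 4 to 6 are there at a start; the rules pass over those that are not, and their reading is None.
At some moment in a run one of brick_1, brick_2, brick_3, brick_4, brick_5, brick_6 may be knocked a few centimetres aside while the robot is not near it.
Once in a run the grip may slacken for a moment while it holds something.
It also fails if it takes over 210 s, if anything falls off the work surface, if the arm or the gripper's body presses on something with over 40 N, if the wrist force passes 120 N, or if a joint passes its speed limit or range.

## Working session

There is one attempt and no reset: what is moved stays moved. The work goes in short steps, Python scripts to look and compute and a tool call to move; the robot and the scene stay as the last step left them, time stands still between calls to the robot, and variables do not carry over. Pictures are saved under pics/ and viewed, and the job is handed in when it is done.

Besides the shell and the picture viewer there is one more tool, called after "Emit:" as a command line: name --argument value ..., lists and objects as JSON in quotes. carry_out: Moves the arm, as the interface text tells. Its arguments: {"type":"object","properties":{"series":{"type":"string"}},"required":["series"]}

```bash
mkdir -p pics; ls
cat > h.py <<'E'
import numpy as np, cv2
from rig import sense, viewer, sign_off, manip
def st():
    s=sense(); print('t',round(s['clock'],2),'pos',np.round(s['position'],4),'F',np.round(s['force'],1),'w',round(float(s['gripper_width']),4)); print(np.round(s['tool_rot'],3).tolist()); return s
def snap(n,fn=None):
    s=sense(); p=viewer.snapshot(n)
    if fn: cv2.imwrite('pics/'+fn+'.png',p['frame'][:,:,::-1])
    if 'world_to_cam' in p: c2w=np.linalg.inv(p['world_to_cam'])
    else:
        T=np.eye(4);T[:3,:3]=s['tool_rot'];T[:3,3]=s['position'];c2w=T@p['tool_from_camera']
    p['c2w']=c2w
    return p
def cloud(p):
    z=p['z_map'];K=p['K'];v,u=np.mgrid[0:480,0:640]
    c=np.stack([(u-K[0,2])*z/K[0,0],(v-K[1,2])*z/K[1,1],z],-1)
    w=c@p['c2w'][:3,:3].T+p['c2w'][:3,3]
    w[z<=0]=np.nan
    return w
E
python3 - <<'E'
from h import *
s=st();print(np.round(s['joint_pos'],3),manip)
for n in('scene','side','wrist'):
    p=snap(n,n+'0');print(n,np.round(p['c2w'],3).tolist(),p['K'].tolist())
    for t in ['kiln_floor','burner_cap','cap_top','brick_1_mid','stamp_mid','rib_mid']:
        print(t,[(np.round(d['location'],3).tolist(),round(d['p'],2)) for d in viewer.recognise(t,p)])
E
```

```text
pics
t 0.0 pos [6.243e-01 1.000e-04 2.441e-01] F [-0.7  0.8 -0.3] w 0.0853
[[0.0, 1.0, -0.002], [1.0, -0.0, 0.0], [0.0, -0.002, -1.0]]
[-0.103  0.277 -0.028  1.268 -0.     1.467] <Robot object at 0x7fb0efb63e00>
scene [[-0.442, -0.37, 0.817, -0.989], [-0.897, 0.182, -0.403, 0.649], [0.0, -0.911, -0.413, 0.798], [0.0, 0.0, 0.0, 1.0]] [[592.2821614674167, 0.0, 308.31002960894136], [0.0, 592.2821614674167, 229.58358717480462], [0.0, 0.0, 1.0]]
kiln_floor [([0.475, 0.22, 0.012], 0.71)]
burner_cap [([0.594, 0.339, 0.094], 0.74)]
cap_top [([0.596, 0.338, 0.093], 0.45)]
brick_1_mid []
stamp_mid []
rib_mid []
side [[0.888, -0.236, 0.394, -0.026], [-0.459, -0.425, 0.78, -0.922], [-0.016, -0.874, -0.486, 0.625], [0.0, 0.0, 0.0, 1.0]] [[468.4269938489247, 0.0, 315.6928581535145], [0.0, 468.4269938489247, 239.23854581452818], [0.0, 0.0, 1.0]]
kiln_floor [([0.517, 0.19, 0.014], 0.75)]
burner_cap [([0.602, 0.325, 0.085], 0.71)]
cap_top [([0.606, 0.322, 0.092], 0.71), ([0.419, -0.388, 0.034], 0.71)]
brick_1_mid [([0.416, -0.389, 0.031], 0.64)]
stamp_mid [([0.521, -0.385, 0.038], 0.63), ([0.53, -0.284, 0.03], 0.4)]
rib_mid [([0.415, -0.268, 0.01], 0.69), ([0.635, -0.283, 0.028], 0.35), ([0.524, -0.385, 0.037], 0.15)]
wrist [[1.0, 0.001, 0.0, 0.624], [0.001, -0.955, -0.296, 0.074], [-0.0, 0.296, -0.955, 0.374], [0.0, 0.0, 0.0, 1.0]] [[401.26332316940193, 0.0, 319.382495746976], [0.0, 401.26332316940193, 234.82191071219955], [0.0, 0.0, 1.0]]
kiln_floor [([0.537, 0.095, 0.018], 0.75)]
burner_cap [([0.54, 0.094, 0.012], 0.49)]
cap_top []
brick_1_mid []
stamp_mid [([0.538, 0.093, 0.014], 0.22)]
rib_mid []
```

View pics/scene0.png

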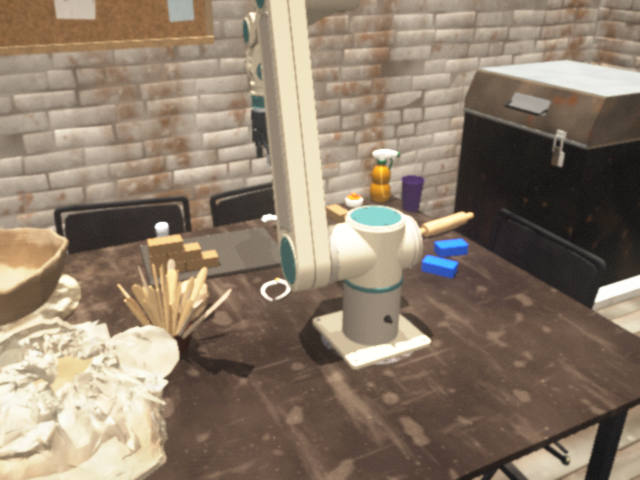

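View pics/side0.png

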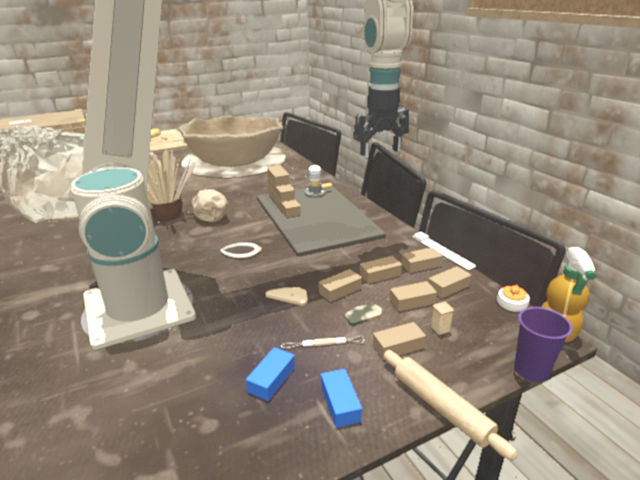

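View pics/wrist0.png

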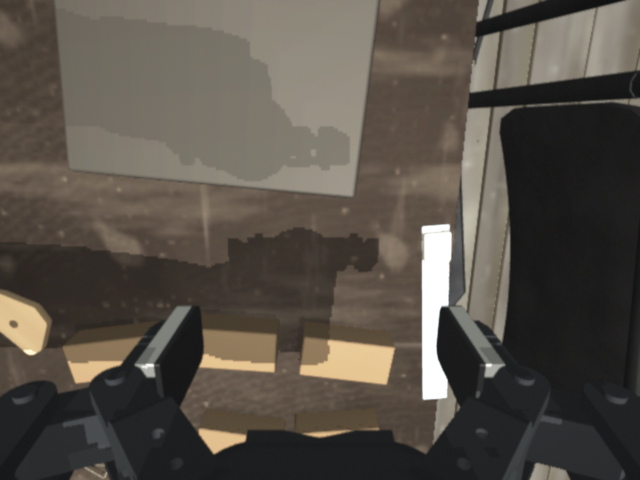

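The pictures show a shelf with its stepped wall and burner at the far left (side image ~(315,215)). There are six buff bricks in three rows at ~(340–450,255–345), the stamp at (442,318), the rib at (363,313) and two blue decoys. Next I'll measure them.

```bash
cat >> h.py <<'E'
def rects(w,frame,zlo,zhi,buff=True,xr=(0.2,1),yr=(-0.6,0.6),amin=8e-4,res=0.001):
    hsv=cv2.cvtColor(frame,cv2.COLOR_RGB2HSV)
    m=(w[...,2]>zlo)&(w[...,2]<zhi)&(w[...,0]>xr[0])&(w[...,0]<xr[1])&(w[...,1]>yr[0])&(w[...,1]<yr[1])
    if buff: m&=(hsv[...,0]<30)&(hsv[...,1]>60)
    n,l=cv2.connectedComponents(m.astype(np.uint8),connectivity=4)
    out=[]
    for i in range(1,n):
        q=w[l==i]
        if len(q)<60: continue
        (c,sz,a)=cv2.minAreaRect(((q[:,:2])*1000).astype(np.float32))
        if sz[0]<sz[1]: sz=(sz[1],sz[0]);a+=90
        if sz[0]*sz[1]<amin*1e6: continue
        a=(a+90)%180-90
        vv,uu=np.where(l==i)
        out.append((np.round(c,1),np.round(sz,1),round(a,1),round(float(np.median(q[:,2]))*1000,1),(int(uu.mean()),int(vv.mean())),len(q)))
    return out
E
python3 - <<'E'
from h import *
for n in ('side','scene'):
    p=snap(n);w=cloud(p)
    for z in [(0.027,0.037),(0.042,0.052),(0.074,0.084),(0.106,0.116)]:
        for r in rects(w,p['frame'],*z): print(n,z,r)
    print('grey')
    hsv=cv2.cvtColor(p['frame'],cv2.COLOR_RGB2HSV)
    for r in rects(w,p['frame'],0.010,0.019,False,amin=0.005): print(r)
    # cap
    m=(np.abs(w[...,0]-.6)<.05)&(np.abs(w[...,1]-.33)<.05)&(w[...,2]>.05)
    q=w[m];print('cap',len(q),np.percentile(q[:,2],[50,90,95,99]))
    t=q[q[:,2]>np.percentile(q[:,2],97)-.006];print(t.mean(0),t.min(0),t.max(0))
E
```

```text
side (0.027, 0.037) (array([478.8, 283.5]), array([139.6,  43.4]), 87.1, 32.1, (286, 207), 81)
side (0.027, 0.037) (array([ 647.6, -162.2]), array([88.8, 48.2]), -7.9, 30.5, (421, 255), 368)
side (0.027, 0.037) (array([ 533.8, -150.6]), array([90.7, 47. ]), -5.4, 30.6, (380, 264), 413)
side (0.027, 0.037) (array([ 642.3, -268.6]), array([92.9, 46.1]), 5.3, 30.8, (449, 277), 473)
side (0.027, 0.037) (array([ 417. , -160.9]), array([92.6, 47.1]), 7.9, 30.9, (339, 280), 481)
side (0.027, 0.037) (array([ 535. , -273.4]), array([91.5, 49.2]), -11.5, 30.9, (412, 291), 541)
side (0.027, 0.037) (array([ 720.2, -382.6]), array([46.1, 44.4]), 41.4, 29.1, (513, 293), 193)
side (0.027, 0.037) (array([ 423.5, -375.3]), array([92.1, 47.2]), -6.5, 31.2, (398, 335), 786)
side (0.027, 0.037) (array([ 380.6, -521.2]), array([158.7,  11. ]), -81.5, 32.1, (432, 396), 579)
side (0.042, 0.052) (array([483.2, 304.4]), array([184.5,  44.7]), 84.3, 45.6, (286, 200), 177)
side (0.042, 0.052) (array([257.8, 323.4]), array([101.6,  37.1]), -25.3, 47.0, (210, 208), 92)
side (0.074, 0.084) (array([485. , 324.6]),
[... 1182 characters left out ...]
51.1]), -88.2, 46.2, (200, 256), 202)
scene (0.074, 0.084) (array([484.5, 333.3]), array([137.4,  52.5]), 86.9, 77.7, (179, 249), 213)
scene (0.106, 0.116) (array([486.6, 356.5]), array([90.4, 55.5]), 81.5, 109.1, (164, 240), 248)
grey
(array([918.7, -36.8]), array([233.9,  27.7]), -80.3, 14.4, (246, 197), 145)
(array([965.6, 337.2]), array([276.6,  35.4]), 77.8, 14.3, (138, 210), 232)
(array([535.8, 146.4]), array([268.7, 267.3]), -4.5, 13.4, (239, 249), 2599)
(array([561.4, 399.4]), array([261.7,  21.6]), -8.0, 13.3, (147, 262), 230)
cap 171 [0.09135401 0.10364015 0.10518399 0.10641582]
[0.60260111 0.33819127 0.10307891] [0.58750725 0.32365293 0.09967031] [0.62180461 0.35217527 0.10730127]
```

The top course of the wall puts the shelf origin at about (0.470, 0.165) with a yaw of −5.6°. The cap top is at ~105 mm, so it is about half up. I'll close the gripper and go above the cap.

Emit:
carry_out --series "0 5 0 0 0; -1 10 0 0 0; -1 15 0 0 5.6; -1 20 -1.9 0 5.6; -1 25 -1.9 0 5.6; -1 30 -1.9 0 5.6; -1 33.2 -1.9 0 5.6; -1 33.2 -1.9 0 5.6; -1 33.2 -1.9 0 5.6"

```text
clock: 2.05
position: [0.6057, 0.3327, 0.245]
tool_rot: [[0.096, 0.995, -0.0], [0.995, -0.096, -0.001], [-0.001, -0.0, -1.0]]
force: [-0.2, 0.0, 1.3]
gripper_width: 0.0
```

Run:
```python
from h import *
st(); p=snap('wrist','w1');w=cloud(p)
for z in [(0.042,0.052),(0.074,0.084),(0.106,0.116)]:
    for r in rects(w,p['frame'],*z): print(z,r)
for r in rects(w,p['frame'],0.010,0.019,False,amin=0.005): print(r)
for t in ('cap_top',): print(viewer.recognise(t,p))
m=(np.abs(w[...,0]-.605)<.04)&(np.abs(w[...,1]-.332)<.04)&(w[...,2]>.07)&(w[...,2]<.13)
q=w[m];print(len(q)); 
if len(q): print(np.percentile(q[:,2],[50,90,95,99])); t=q[q[:,2]>np.percentile(q[:,2],97)-.005];print(len(t),t.min(0),t.max(0))
```

```text
t 2.05 pos [0.6057 0.3327 0.245 ] F [-0.2  0.   1.3] w 0.0
[[0.096, 0.995, -0.0], [0.995, -0.096, -0.001], [-0.001, -0.0, -1.0]]
(0.042, 0.052) (array([486.4, 306.5]), array([183.7,  44.2]), 84.3, 46.8, (198, 293), 2093)
(0.074, 0.084) (array([488.6, 329.8]), array([137.1,  44.1]), 84.5, 78.8, (180, 272), 2756)
(0.106, 0.116) (array([490.6, 353.3]), array([90.3, 44.7]), 84.7, 110.9, (148, 206), 8605)
(array([553.1, 271.8]), array([263.8, 259.6]), 84.5, 14.9, (294, 230), 38465)
[{'location': [0.613, 0.3412, 0.1034], 'p': 0.77}, {'location': [0.5437, 0.3264, 0.017], 'p': 0.39}]
2262
[0.10452739 0.10587704 0.10619299 0.10678203]
1550 [0.59212564 0.31709319 0.10137374] [0.62605604 0.35117879 0.10783891]
```

View pics/w1.png

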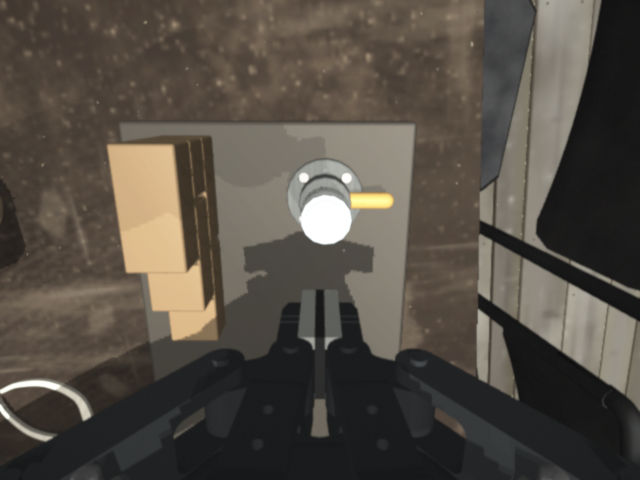

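Emit:
carry_out --series "-1 0.15 0.35 5 0; -1 0.15 0.35 10 0; -1 0.15 0.35 12 0; -1 0.15 0.35 12.4 0; -1 0.15 0.35 12.8 0; -1 0.15 0.35 13.2 0; -1 0.15 0.35 13.6 0; -1 0.15 0.35 14 0; -1 0.15 0.35 14 0"

```text
clock: 3.05
position: [0.6109, 0.3317, 0.1076]
tool_rot: [[0.099, 0.995, 0.003], [0.995, -0.099, -0.001], [-0.001, 0.003, -1.0]]
force: [0.1, -2.3, 4.5]
gripper_width: -0.0003
```

Emit:
carry_out --series "-1 0.1 -0.1 0.3 0; -1 0.1 -0.1 0.5 0; -1 0.1 -0.1 0.6 0; -1 0.1 -0.1 0.7 0; -1 0.1 -0.1 0.7 0"

```text
clock: 3.55
position: [0.6111, 0.3323, 0.1031]
tool_rot: [[0.1, 0.995, 0.006], [0.995, -0.099, -0.002], [-0.001, 0.006, -1.0]]
force: [-1.5, -5.3, 7.1]
gripper_width: 0.0002
```

Run:
```python
from h import *
st(); p=snap('wrist','w2');w=cloud(p)
p=snap('side','s2')
```

```text
t 3.55 pos [0.6111 0.3323 0.1031] F [-1.5 -5.3  7.1] w 0.0002
[[0.1, 0.995, 0.006], [0.995, -0.099, -0.002], [-0.001, 0.006, -1.0]]
```

Emit:
carry_out --series "-1 0.1 -0.1 0.3 0; -1 0.1 -0.1 0.5 0; -1 0.1 -0.1 0.6 0; -1 0.1 -0.1 0.6 0"

```text
clock: 4.05
position: [0.6113, 0.3324, 0.1029]
tool_rot: [[0.1, 0.995, 0.009], [0.995, -0.1, -0.004], [-0.003, 0.01, -1.0]]
force: [-7.9, -6.2, 20.4]
gripper_width: -0.0
```

The force rose with no further motion at a tip height of ≈89 mm, so the cap is home. I'll lift and check.

Emit:
carry_out --series "-1 0 0 -3 0; -1 0 0 -8 0; -1 0 0 -14.2 0; -1 0 0 -14.2 0"

```text
clock: 4.45
position: [0.6137, 0.335, 0.2541]
tool_rot: [[0.1, 0.995, 0.023], [0.995, -0.1, 0.003], [0.005, 0.022, -1.0]]
force: [0.4, 0.4, 0.2]
gripper_width: 0.0
```

```bash
cat >> h.py <<'E'
def cap(w):
    m=(np.abs(w[...,0]-.609)<.03)&(np.abs(w[...,1]-.334)<.03)&(w[...,2]>.07)&(w[...,2]<.14)
    q=w[m]; h=np.percentile(q[:,2],97); t=q[q[:,2]>h-.005]; print('cap top z',np.median(t[:,2]),h,'ctr',(t.min(0)+t.max(0))/2,len(t))
E
python3 - <<'E'
from h import *
st(); p=snap('wrist');w=cloud(p);cap(w)
for r in rects(w,p['frame'],.106,.116): print(r)
p=snap('side');w=cloud(p);cap(w)
for r in rects(w,p['frame'],0.027,0.037,yr=(-.45,-.1)): print(r)
E
```

```text
t 4.45 pos [0.6137 0.335  0.2541] F [0.4 0.4 0.2] w 0.0
[[0.1, 0.995, 0.023], [0.995, -0.1, 0.003], [0.005, 0.022, -1.0]]
cap top z 0.08874850252222297 0.08997117912237178 ctr [0.60881545 0.33389237 0.08821404] 1298
(array([490.8, 353.6]), array([89.8, 44.8]), 83.9, 110.8, (137, 210), 8243)
cap top z 0.08656933015654317 0.08807920240826903 ctr [0.60633823 0.3326732  0.0859495 ] 36
(array([ 648.3, -162.5]), array([90.6, 47.9]), -6.7, 30.7, (421, 255), 367)
(array([ 534.4, -149.5]), array([90.7, 47. ]), -4.8, 30.7, (380, 264), 411)
(array([ 642.7, -269. ]), array([95.5, 46.9]), 3.7, 30.8, (449, 277), 470)
(array([ 416.5, -160.4]), array([92.4, 48.6]), 9.7, 30.8, (339, 280), 482)
(array([ 535. , -273.2]), array([90.4, 47. ]), -10.8, 31.0, (412, 291), 536)
(array([ 719.4, -382.2]), array([46. , 45.4]), -49.5, 29.0, (513, 293), 200)
(array([ 423.3, -376.2]), array([91.1, 46.4]), -7.3, 31.2, (398, 335), 799)
```

Run:
```python
from h import *
s=st();print(np.round(s['joint_pos'],3))
```

```text
t 4.55 pos [0.6123 0.3343 0.2499] F [-0.2 -0.   0. ] w -0.0001
[[0.1, 0.995, 0.018], [0.995, -0.1, 0.001], [0.003, 0.018, -1.0]]
[ 0.41   0.393  0.144  1.305 -0.006  2.081]
```

Emit:
carry_out --series "-0.5 -5 0 -3 -8; 0 -10 0 -5 -16; 0.53 -15 0 -5 -24; 0.53 -20 0 -5 -32; 0.53 -25 0 -5 -40; 0.53 -30 0 -5 -48; 0.53 -35 0 -5 -56; 0.53 -40 0 -5 -64; 0.53 -45 0 -5 -72; 0.53 -50 0 -5 -80; 0.53 -55 0 -5 -88; 0.53 -57.7 -0.5 -5 -95.7"

```text
clock: 5.75
position: [0.5493, -0.2332, 0.2956]
tool_rot: [[-1.0, -0.002, 0.015], [-0.002, 1.0, 0.003], [-0.015, 0.003, -1.0]]
force: [0.6, -0.5, 0.3]
gripper_width: 0.0656
```

Emit:
carry_out --series "0.53 0 0 0 0; 0.53 0 0 0 0"

```text
clock: 5.95
position: [0.5479, -0.2337, 0.2927]
tool_rot: [[-1.0, 0.001, 0.011], [0.001, 1.0, 0.006], [-0.011, 0.006, -1.0]]
force: [-0.5, 1.5, 0.5]
gripper_width: 0.0652
```

Run:
```python
from h import *
s=st();print(np.round(s['joint_pos'],3))
p=snap('wrist','w3');w=cloud(p)
for r in rects(w,p['frame'],0.027,0.037): print(r)
for r in rects(w,p['frame'],0.050,0.06,amin=4e-4): print(r)
for r in rects(w,p['frame'],0.005,0.011,False,amin=1e-3): print(r)
```

```text
t 5.95 pos [ 0.5479 -0.2337  0.2927] F [-0.5  1.5  0.5] w 0.0652
[[-1.0, 0.001, 0.011], [0.001, 1.0, 0.006], [-0.011, 0.006, -1.0]]
[-0.517  0.199 -0.026  1.339  0.011 -0.515]
(array([ 400.3, -458. ]), array([120. ,  21.6]), -68.4, 31.3, (60, 21), 1473)
(array([ 424.7, -376.1]), array([88.9, 44.5]), -6.7, 31.9, (159, 51), 5354)
(array([ 421.3, -160.7]), array([83.4, 44.3]), 7.7, 31.6, (405, 43), 3246)
(array([ 536.7, -273.4]), array([90.4, 44.1]), -10.2, 31.7, (276, 179), 3254)
(array([ 535.3, -150. ]), array([90.2, 44.5]), -4.7, 31.3, (404, 183), 1012)
(array([ 642.7, -269. ]), array([90.6, 44.1]), 4.9, 31.7, (285, 275), 3297)
(array([ 649. , -162.1]), array([90.1, 44.6]), -7.2, 31.5, (386, 281), 3253)
(array([ 706.8, -474.2]), array([77.4, 31.7]), 45.9, 32.3, (103, 328), 422)
(array([ 529.3, -374.5]), array([30.2, 30.1]), -5.4, 55.8, (164, 173), 1105)
(array([ 706.8, -483.6]), array([72.6, 36.2]), 67.2, 55.5, (84, 340), 807)
(array([ 417.8, -261.2]), array([80. , 42.3]), -0.3, 7.8, (288, 44), 3706)
(array([525.6,  10.9]), array([257.8,   4.3]), -5.5, 8.2, (561, 145), 958)
(array([ 589.3, -522.8]), array([56.9, 21.2]), 27.2, 8.2, (51, 222), 177)
```

View pics/w3.png

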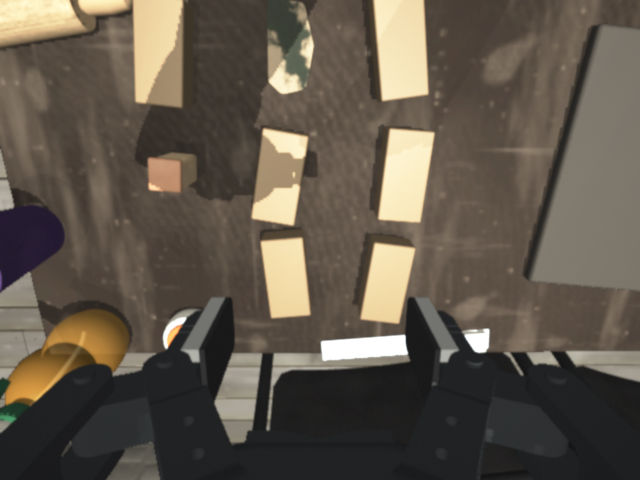

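The picture shows all six bricks clearly (tops 32 mm, 90×44), the stamp at (165,175) and the rib at (288,44). I'll grasp brick B at (535,-150) first.

Emit:
carry_out --series "0.53 0.8 5 3 4.7; 0.53 1.5 8.2 8 4.7; 0.53 1.5 8.2 13 4.7; 0.53 1.5 8.2 18 4.7; 0.53 1.5 8.2 19.3 4.7; 0.53 1.5 8.2 19.3 4.7; 0.53 1.5 8.2 19.3 4.7"

```text
clock: 6.7
position: [0.5355, -0.148, 0.1006]
tool_rot: [[-0.997, 0.08, 0.011], [0.08, 0.997, 0.006], [-0.01, 0.007, -1.0]]
force: [0.2, -0.1, 0.5]
gripper_width: 0.0651
```

```bash
cat >> h.py <<'E'
def to(x,y,z,ang):
    """shift/turn to bring TCP to x,y,z (mm) with tool x axis at world angle ang (deg, mod 180 nearest)"""
    s=sense();R=s['tool_rot'];d=R.T@(np.array([x,y,z])/1000-s['position'])*100
    a=np.degrees(np.arctan2(R[1,0],R[0,0]));t=(a-ang+90)%180-90
    st();print('SHIFT',np.round(d,2),'TURN',round(t,1),'q6',round(float(s['joint_pos'][5]),2))
E
python3 - <<'E'
from h import *
to(535.3,-150,18,-4.7)
E
```

```text
t 6.7 pos [ 0.5355 -0.148   0.1006] F [ 0.2 -0.1  0.5] w 0.0651
[[-0.997, 0.08, 0.011], [0.08, 0.997, 0.006], [-0.01, 0.007, -1.0]]
SHIFT [ 0.09 -0.26  8.26] TURN 0.1 q6 -0.31
```

Emit:
carry_out --series "0.53 0.1 -0.25 4 0; 0.53 0.1 -0.25 7 0; 0.53 0.1 -0.25 8.2 0; 0.53 0.1 -0.25 8.2 0; -1 0.1 -0.25 8.2 0; -1 0.1 -0.25 8.2 0; -1 0.1 -0.25 8.2 0; -1 0.1 -0.25 8.2 0"

```text
clock: 7.5
position: [0.5377, -0.1507, 0.0212]
tool_rot: [[-0.997, 0.08, 0.016], [0.08, 0.997, 0.005], [-0.015, 0.006, -1.0]]
force: [-0.4, 0.6, 6.6]
gripper_width: 0.0432
```

Emit:
carry_out --series "-1 0 0 -1 0; -1 0 0 -5 0; -1 0 0 -10 0; -1 0 0 -15 0; -1 0 0 -17 0; -1 0 0 -17 0"

```text
clock: 8.1
position: [0.5378, -0.1529, 0.1965]
tool_rot: [[-0.997, 0.08, 0.025], [0.08, 0.997, 0.001], [-0.025, 0.003, -1.0]]
force: [0.7, -0.3, -3.3]
gripper_width: 0.0429
```

```bash
cat >> h.py <<'E'
def inhand(fn='ih'):
    """brick top in tool frame via wrist cam"""
    s=sense();p=snap('wrist',fn);w=cloud(p)
    t=(w-s['position'])@s['tool_rot']   # tool coords
    m=(np.abs(t[...,0])<.07)&(np.abs(t[...,1])<.035)&(t[...,2]>-.04)&(t[...,2]<.03)
    hsv=cv2.cvtColor(p['frame'],cv2.COLOR_RGB2HSV);m&=(hsv[...,0]<30)&(hsv[...,1]>60)
    q=t[m]*1000
    if len(q)<50: print('no brick',len(q));return
    top=np.percentile(q[:,2],10);f=q[np.abs(q[:,2]-top)<4]
    near=q[q[:,0]>0]
    print('n',len(q),'top z(tool)',round(top,1),'x ext',np.round(np.percentile(f[:,0],[0.5,99.5]),1),'all',np.round([q[:,0].min(),q[:,0].max()],1),'y',np.round(np.percentile(f[:,1],[1,99]),1))
    c,sz,a=cv2.minAreaRect(f[:,:2].astype(np.float32));print('rect',np.round(c,1),np.round(sz,1),round(a,1))
    vv,uu=np.where(m);print('px',uu.min(),uu.max(),vv.min(),vv.max())
E
python3 - <<'E'
from h import *
st();inhand('ih1')
p=snap('side','s3')
E
```

```text
t 8.1 pos [ 0.5378 -0.1529  0.1965] F [ 0.7 -0.3 -3.3] w 0.0429
[[-0.997, 0.08, 0.025], [0.08, 0.997, 0.001], [-0.025, 0.003, -1.0]]
n 30905 top z(tool) -11.6 x ext [-34.8  46.6] all [-37.6  47.3] y [-22.2  20.3]
rect [ 4.7 -0.9] [44.5 84.6] 89.9
px 198 391 194 436
```

View pics/ih1.png

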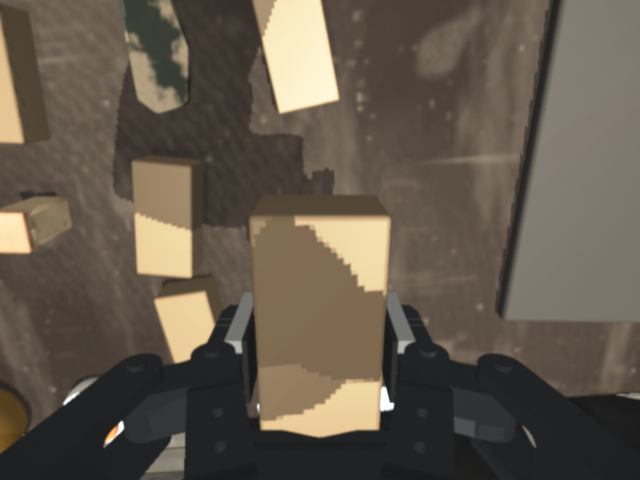

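Run:
```python
from h import *
to(473.4,164.2,150,84.5)
```

```text
t 8.2 pos [ 0.5344 -0.1514  0.191 ] F [-0.6  0.8 -2.2] w 0.0429
[[-0.997, 0.08, 0.016], [0.08, 0.997, 0.005], [-0.015, 0.006, -1.0]]
SHIFT [ 8.66 30.95  4.16] TURN -89.1 q6 -0.32
```

Emit:
carry_out --series "-1 1 4 0 8.5; -1 2 8 0 17; -1 3 12 0 25.5; -1 4 16 0 34; -1 5 20 0 42.5; -1 6 24 0 51; -1 7 27 1 59.5; -1 8 29 2 68; -1 8.7 31 3 76.5; -1 8.7 31 4.2 85; -1 8.7 31 4.2 90.9; -1 8.7 31 4.2 90.9"

```text
clock: 9.4
position: [0.47, 0.1644, 0.1461]
tool_rot: [[0.094, 0.995, 0.009], [0.996, -0.094, 0.003], [0.004, 0.008, -1.0]]
force: [-0.2, 0.9, -2.1]
gripper_width: 0.0431
```

Emit:
carry_out --series "-1 0 0 0 0; -1 0 0 0 0"

```text
clock: 9.6
position: [0.4687, 0.164, 0.1447]
tool_rot: [[0.093, 0.996, 0.006], [0.996, -0.093, 0.003], [0.003, 0.005, -1.0]]
force: [0.5, 0.6, -3.0]
gripper_width: 0.0428
```

```bash
sed -i 's/t=(a-ang+90)%180-90/t=(a-ang+180)%360-180/' h.py
python3 - <<'E'
from h import *
to(473.4,164.2,36,84.5);inhand('ih2')
p=snap('wrist','w4');w=cloud(p)
for z in [(0.042,0.052),(0.074,0.084),(0.106,0.116)]:
    for r in rects(w,p['frame'],*z): print(z,r)
E
```

```text
t 9.6 pos [0.4687 0.164  0.1447] F [ 0.5  0.6 -3. ] w 0.0428
[[0.093, 0.996, 0.006], [0.996, -0.093, 0.003], [0.003, 0.005, -1.0]]
SHIFT [ 0.03  0.41 10.88] TURN 0.2 q6 1.87
n 30869 top z(tool) -11.6 x ext [-37.1  44.3] all [-39.5  45.1] y [-22.4  20.2]
rect [ 2.6 -1.1] [44.4 84.2] 89.7
px 248 391 195 436
(0.042, 0.052) (array([479. , 238.9]), array([47.3, 44.1]), 84.6, 46.8, (325, 106), 7381)
(0.074, 0.084) (array([482.3, 272.8]), array([44.1, 22.5]), -5.5, 78.7, (327, 27), 5570)
```

View pics/ih2.png

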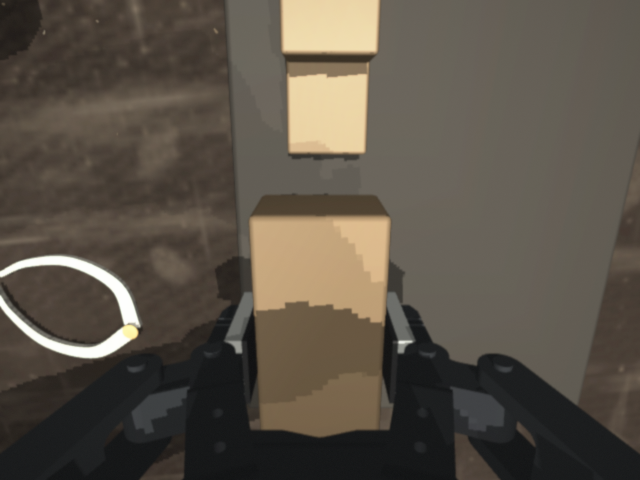

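```bash
cat > /tmp/e.py <<'E'
import re
s=open('h.py').read()
s=s.replace("    t=(w-s['position'])@s['tool_rot']   # tool coords\n","    w=cloud({**p,'c2w':p['tool_from_camera']});t=w\n")
open('h.py','w').write(s)
E
python3 /tmp/e.py
python3 - <<'E'
from h import *
for i in range(3): inhand();
to(473.4,164.2,36,84.5)
E
```

```text
n 30886 top z(tool) -11.6 x ext [-37.1  44.3] all [-39.9  45. ] y [-22.4  20.2]
rect [ 2.4 -1.1] [84.6 44.4] 0.0
px 248 391 195 436
n 30875 top z(tool) -11.6 x ext [-37.1  44.3] all [-39.6  45. ] y [-22.4  20.2]
rect [ 2.6 -1.2] [84.4 44.5] 0.1
px 248 391 195 436
n 30894 top z(tool) -11.6 x ext [-37.1  44.3] all [-39.7  45.1] y [-22.4  20.2]
rect [ 2.5 -1. ] [44.3 84.4] 89.9
px 248 391 195 436
t 9.85 pos [0.4702 0.1643 0.1463] F [-0.2  0.1 -2.6] w 0.043
[[0.094, 0.996, 0.009], [0.996, -0.094, 0.003], [0.004, 0.009, -1.0]]
SHIFT [-0.03  0.22 11.04] TURN 0.1 q6 1.87
```

Emit:
carry_out --series "-1 -0.1 0.2 3 0.1; -1 -0.1 0.2 6 0.1; -1 -0.1 0.2 8 0.1; -1 -0.1 0.2 9.1 0.1; -1 -0.1 0.2 9.1 0.1; -1 -0.1 0.2 9.1 0.1"

```text
clock: 10.45
position: [0.4738, 0.1636, 0.0561]
tool_rot: [[0.096, 0.995, 0.011], [0.995, -0.096, 0.004], [0.005, 0.01, -1.0]]
force: [0.4, -0.6, -1.8]
gripper_width: 0.0428
```

```bash
cat >> h.py <<'E'
def rel(zplace,fn='rel',wallz=None):
    """tool-frame rectangles of flat tops near hand"""
    s=sense();p=snap('wrist',fn);t=cloud({**p,'c2w':p['tool_from_camera']})*1000
    R=s['tool_rot'];up=R.T@np.array([0,0,1.])
    h=t@up+s['position'][2]*1000   # world height
    hsv=cv2.cvtColor(p['frame'],cv2.COLOR_RGB2HSV);buff=(hsv[...,0]<30)&(hsv[...,1]>60)
    for z in ([47,79,111] if wallz is None else wallz):
        m=(np.abs(h-z)<4)&buff&(t[...,0]<200)&(np.abs(t[...,1])<50)&(t[...,0]>-80)
        n,l=cv2.connectedComponents(m.astype(np.uint8),connectivity=4)
        for i in range(1,n):
            k=(l==i)
            if k.sum()<300: continue
            q=t[k];f=np.abs(q[:,1])<60
            c,sz,a=cv2.minAreaRect(q[:,:2].astype(np.float32))
            vv,uu=np.where(k)
            print('z',z,round(float(np.median(h[k])),1),'x',np.round(np.percentile(q[:,0],[.3,99.7]),1),'y',np.round(np.percentile(q[:,1],[1,99]),1),'ctr',np.round(c,1),np.round(sz,1),round((a+45)%90-45,1),'px',(int(uu.mean()),int(vv.mean())))
    print('tilt',np.round(up,3))
    inhand(fn)
E
python3 - <<'E'
from h import *
to(472.5,166.3,36,84.5);rel(0,'r1')
E
```

```text
t 10.45 pos [0.4738 0.1636 0.0561] F [ 0.4 -0.6 -1.8] w 0.0428
[[0.096, 0.995, 0.011], [0.995, -0.096, 0.004], [0.005, 0.01, -1.0]]
SHIFT [ 0.25 -0.17  2.01] TURN -0.0 q6 1.87
z 47 46.8 x [52.  98.8] y [-23.5  19.2] ctr [75.6 -2.2] [44.4 47.7] -0.2 px (316, 101)
z 47 47.2 x [44.  44.8] y [-21.8  19.3] ctr [44.4 -1.3] [42.5  1. ] -0.3 px (318, 199)
z 79 77.2 x [98.3 99.6] y [-22.1  18.8] ctr [99.  -1.6] [42.8  1.4] -0.1 px (319, 2)
tilt [ 0.005  0.01  -1.   ]
n 37852 top z(tool) -11.6 x ext [-37.1  44.3] all [-39.7  69.8] y [-22.4  20.2]
rect [ 2.5 -1.1] [84.4 44.5] 0.3
px 248 391 125 436
```

View pics/r1.png

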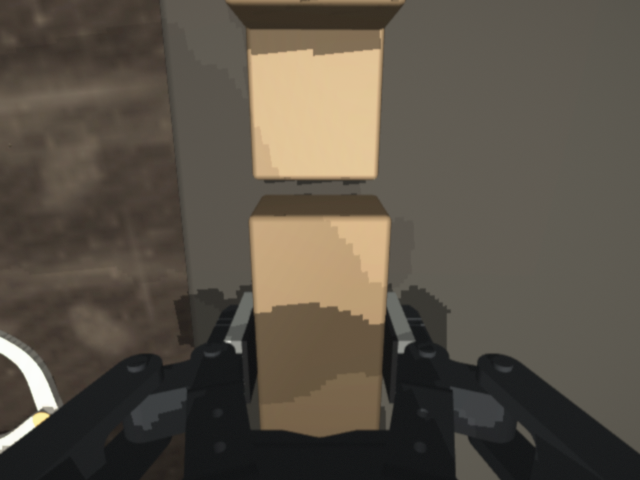

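Emit:
carry_out --series "-1 0.15 -0.1 0 0; -1 0.3 -0.1 0.6 0; -1 0.3 -0.1 1.2 0; -1 0.3 -0.1 1.7 0; -1 0.3 -0.1 1.95 0; -1 0.3 -0.1 2 0; -1 0.3 -0.1 2 0"

```text
clock: 11.25
position: [0.4732, 0.1669, 0.0368]
tool_rot: [[0.096, 0.995, 0.01], [0.995, -0.096, 0.004], [0.005, 0.01, -1.0]]
force: [-2.8, 1.3, 3.4]
gripper_width: 0.0431
```

Run:
```python
from h import *
to(472.5,166.3,36,84.5);rel(0,'r2')
```

```text
t 11.25 pos [0.4732 0.1669 0.0368] F [-2.8  1.3  3.4] w 0.0431
[[0.096, 0.995, 0.01], [0.995, -0.096, 0.004], [0.005, 0.01, -1.0]]
SHIFT [-0.06 -0.07  0.08] TURN -0.0 q6 1.88
z 47 46.8 x [48.6 95.7] y [-22.4  20.1] ctr [72.2 -1.1] [48.2 44.5] 0.2 px (319, 110)
z 47 47.6 x [-37.5  44.4] y [-22.4  20.2] ctr [ 2.4 -1.1] [44.9 84.6] -0.1 px (319, 317)
tilt [ 0.005  0.01  -1.   ]
n 41158 top z(tool) -11.4 x ext [-36.5  69.6] all [-63.5  69.9] y [-22.4  20.2]
rect [15.2 -1. ] [ 44.4 109.5] 90.0
px 244 395 127 436
```

The gap is ≈4 mm and the brick is aligned. Releasing.

Emit:
carry_out --series "0.3 0 0 0 0; 0.3 0 0 0 0; 0.3 0 0 0 0; 0.53 0 0 -2 0; 0.53 0 0 -6 0; 0.53 0 0 -11 0; 0.53 0 0 -16 0; 0.53 0 0 -19 0; 0.53 0 0 -19 0"

```text
clock: 12.25
position: [0.4754, 0.167, 0.2329]
tool_rot: [[0.096, 0.995, 0.023], [0.995, -0.096, 0.006], [0.009, 0.022, -1.0]]
force: [0.2, 0.5, -0.0]
gripper_width: 0.0655
```

Run:
```python
from h import *
rel(0,'r3')
p=snap('side');w=cloud(p);cap(w)
for r in rects(w,p['frame'],0.027,0.037,yr=(-.45,-.1)): print(r)
to(540,-150,150,175)
```

```text
z 47 46.8 x [46.6 93.4] y [-28.9  13.5] ctr [70.1 -7.8] [47.2 43.5] 0.1 px (310, 115)
z 47 46.9 x [-46.   42.7] y [-28.6  14.1] ctr [-1.9 -7.3] [43.7 89.5] -0.1 px (311, 206)
z 79 78.7 x [ 93.6 140.6] y [-28.2  14.3] ctr [117.3  -7. ] [43.5 47.4] -0.2 px (307, 34)
tilt [ 0.009  0.022 -1.   ]
no brick 0
cap top z 0.08669120890248527 0.08799640931871339 ctr [0.604909   0.33429879 0.08563858] 39
(array([ 647. , -162.2]), array([90. , 49.7]), -5.8, 30.7, (421, 255), 364)
(array([ 641.8, -268.1]), array([92.7, 47.7]), 5.3, 30.8, (449, 277), 467)
(array([ 417.3, -161.8]), array([90.7, 48.6]), 8.1, 31.0, (339, 280), 481)
(array([ 535.4, -273.6]), array([90.9, 46.8]), -10.2, 30.9, (412, 291), 541)
(array([ 719.7, -382.8]), array([45.8, 44.8]), 39.8, 29.1, (513, 293), 187)
(array([ 422.8, -375.7]), array([90. , 47.8]), -7.3, 31.2, (398, 335), 788)
t 12.4 pos [0.4709 0.166  0.2261] F [ 0.4  0.  -1. ] w 0.0655
[[0.096, 0.995, 0.01], [0.995, -0.096, 0.004], [0.005, 0.01, -1.0]]
SHIFT [-30.82   9.85   7.56] TURN -90.5 q6 1.88
```

View pics/r3.png

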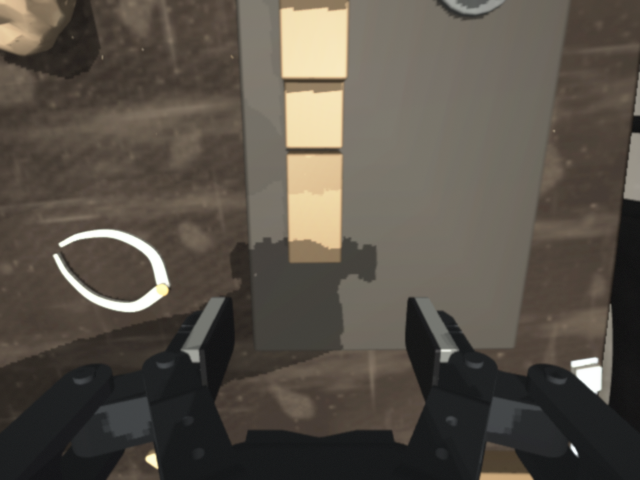

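Placed with a 3.9 mm joint, in line. Next is brick C at (649,-162).

Emit:
carry_out --series "0.53 -4 2 -1 -8; 0.53 -7.5 4 -1 -16; 0.53 -11 6 -1 -24; 0.53 -14.5 8 -1 -32; 0.53 -18 10.5 0 -40; 0.53 -21 13 2 -48; 0.53 -24 15.5 4 -56; 0.53 -27 18 6 -64; 0.53 -30 20 8 -72; 0.53 -31 20.8 10 -80; 0.53 -31 20.8 10.6 -88.3; 0.53 -31 20.8 10.6 -88.3"

```text
clock: 13.6
position: [0.6463, -0.1618, 0.1157]
tool_rot: [[-0.992, 0.127, 0.002], [0.127, 0.992, 0.007], [-0.001, 0.007, -1.0]]
force: [-0.7, 0.1, 0.3]
gripper_width: 0.065
```

Emit:
carry_out --series "0.53 0 0 0 0; 0.53 0 0 0 0"

```text
clock: 13.8
position: [0.6452, -0.1612, 0.1146]
tool_rot: [[-0.992, 0.128, -0.0], [0.128, 0.992, 0.007], [0.001, 0.007, -1.0]]
force: [-0.2, -1.0, 0.7]
gripper_width: 0.0654
```

Run:
```python
from h import *
p=snap('wrist','w5');w=cloud(p)
for r in rects(w,p['frame'],0.027,0.037): print(r)
to(649,-162,18.5,172.8)
```

```text
(array([ 541.9, -273.9]), array([80.1, 45.5]), -10.2, 31.9, (69, 81), 15461)
(array([ 649.7, -162.1]), array([90.3, 44. ]), -7.7, 31.7, (319, 254), 11610)
(array([ 643.3, -268.7]), array([90.1, 45.1]), 5.1, 31.8, (130, 266), 11536)
t 13.85 pos [ 0.6457 -0.1612  0.1153] F [ 0.3 -0.4  0.2] w 0.0654
[[-0.992, 0.128, 0.001], [0.128, 0.992, 0.007], [-0.0, 0.007, -1.0]]
SHIFT [-0.33 -0.1   9.68] TURN -0.1 q6 -0.22
```

Emit:
carry_out --series "0.53 -0.4 -0.1 4 0; 0.53 -0.4 -0.1 8 0; 0.53 -0.4 -0.1 9.5 0; 0.53 -0.4 -0.1 9.5 0; -1 -0.4 -0.1 9.5 0; -1 -0.4 -0.1 9.5 0; -1 -0.4 -0.1 9.5 0; -1 -0.4 -0.1 9.5 0; -1 -0.4 -0.1 8 0; -1 -0.4 -0.1 4 0; -1 -0.4 -0.1 0 0; -1 -0.4 -0.1 -5 0"

```text
clock: 15.05
position: [0.6476, -0.1625, 0.1654]
tool_rot: [[-0.992, 0.128, -0.003], [0.128, 0.992, 0.008], [0.004, 0.008, -1.0]]
force: [0.2, -0.5, -1.0]
gripper_width: 0.0428
```

Run:
```python
from h import *
to(463.5,73,150,84.5);inhand()
```

```text
t 15.05 pos [ 0.6476 -0.1625  0.1654] F [ 0.2 -0.5 -1. ] w 0.0428
[[-0.992, 0.128, -0.003], [0.128, 0.992, 0.008], [0.004, 0.008, -1.0]]
SHIFT [21.26 20.99  1.8 ] TURN 88.1 q6 -0.22
n 30415 top z(tool) -9.6 x ext [-36.1  46.2] all [-38.5  46.8] y [-22.2  20.3]
rect [ 4.1 -1. ] [85.3 44.5] 0.2
px 250 390 195 436
```

Emit:
carry_out --series "-1 2 2 -1 8; -1 4 4 -1 16; -1 6.5 6 -1 24; -1 9 8 -1 32; -1 11 10 -1 40; -1 13 12 -1 48; -1 15 14 -1 56; -1 17 16 0 64; -1 19 18 2 72; -1 21.1 20.5 4 80; -1 21.1 20.5 6 88.1; -1 21.1 20.5 6.8 88.1"

```text
clock: 16.3
position: [0.4688, 0.0666, 0.1059]
tool_rot: [[0.093, 0.996, 0.01], [0.996, -0.093, 0.002], [0.003, 0.01, -1.0]]
force: [-0.4, -0.5, -1.1]
gripper_width: 0.0429
```

Emit:
carry_out --series "-1 0 0 0 0; -1 0 0 0 0"

```text
clock: 16.5
position: [0.4693, 0.0662, 0.1066]
tool_rot: [[0.092, 0.996, 0.01], [0.996, -0.092, 0.002], [0.003, 0.01, -1.0]]
force: [0.5, 1.1, -2.1]
gripper_width: 0.043
```

Run:
```python
from h import *
to(464.4,70.8,37.4,84.5);rel(0,'r4')
```

```text
t 16.5 pos [0.4693 0.0662 0.1066] F [ 0.5  1.1 -2.1] w 0.043
[[0.092, 0.996, 0.01], [0.996, -0.092, 0.002], [0.003, 0.01, -1.0]]
SHIFT [ 0.39 -0.6   6.91] TURN 0.2 q6 1.67
z 47 46.8 x [ 55.5 118.4] y [-28.3  14.5] ctr [86.8 -7. ] [63.7 44.2] 0.2 px (306, 75)
z 111 112.2 x [42.5 44.4] y [-21.7  19.6] ctr [43.2 -1.1] [42.7  2.3] -0.0 px (320, 211)
tilt [ 0.003  0.01  -1.   ]
n 30357 top z(tool) -9.7 x ext [-38.4  43.9] all [-41.5  44.5] y [-22.4  20.2]
rect [ 1.4 -1. ] [44.4 85.7] 89.9
px 250 390 195 436
```

Emit:
carry_out --series "-1 0.2 -0.3 0 0; -1 0.4 -0.6 2 0; -1 0.4 -0.6 4 0; -1 0.4 -0.6 4.6 0; -1 0.4 -0.6 4.6 0; -1 0.4 -0.6 4.6 0"

```text
clock: 17.2
position: [0.466, 0.0707, 0.0618]
tool_rot: [[0.093, 0.996, 0.013], [0.996, -0.093, 0.002], [0.004, 0.013, -1.0]]
force: [0.0, 0.3, -1.6]
gripper_width: 0.043
```

Run:
```python
from h import *
to(464.4,70.8,37.4,84.5);rel(0,'r4')
```

```text
t 17.2 pos [0.466  0.0707 0.0618] F [ 0.   0.3 -1.6] w 0.043
[[0.093, 0.996, 0.013], [0.996, -0.093, 0.002], [0.004, 0.013, -1.0]]
SHIFT [-0.02 -0.19  2.44] TURN 0.2 q6 1.68
z 47 46.8 x [ 51.5 107.9] y [-24.2  18.4] ctr [79.7 -3. ] [44.3 57.3] -0.0 px (314, 86)
z 47 47.2 x [43.5 44.4] y [-21.7  19.5] ctr [44.  -1.2] [ 0.9 42.2] 0.1 px (319, 197)
tilt [ 0.004  0.013 -1.   ]
n 37013 top z(tool) -9.6 x ext [-38.4  43.9] all [-41.3  70. ] y [-22.4  20.2]
rect [ 1.5 -1.1] [85.6 44.5] 0.1
px 250 390 124 436
```

Emit:
carry_out --series "-1 0.15 -0.2 0 0; -1 0.32 -0.2 0.8 0; -1 0.32 -0.2 1.6 0; -1 0.32 -0.2 2.2 0; -1 0.32 -0.2 2.45 0; -1 0.32 -0.2 2.5 0; -1 0.32 -0.2 2.5 0"

```text
clock: 18.0
position: [0.4643, 0.0743, 0.038]
tool_rot: [[0.093, 0.996, 0.012], [0.996, -0.093, 0.002], [0.004, 0.012, -1.0]]
force: [-4.9, 1.3, 12.8]
gripper_width: 0.0427
```

Run:
```python
from h import *
st();rel(0,'r5')
```

```text
t 18.0 pos [0.4643 0.0743 0.038 ] F [-4.9  1.3 12.8] w 0.0427
[[0.093, 0.996, 0.012], [0.996, -0.093, 0.002], [0.004, 0.012, -1.0]]
z 47 46.8 x [ 48.3 102.4] y [-21.9  20.7] ctr [75.1 -0.5] [55.6 44.4] 0.2 px (321, 97)
z 47 47.0 x [-38.7  44.1] y [-22.4  20.2] ctr [ 1.7 -1.1] [85.5 44.3] 0.2 px (319, 318)
tilt [ 0.004  0.012 -1.   ]
n 40637 top z(tool) -9.7 x ext [-37.8  69.6] all [-52.7  70. ] y [-22.3  20.3]
rect [14.5 -1.1] [110.9  44.5] 0.3
px 246 396 123 436
```

Emit:
carry_out --series "0.3 0 0 0 0; 0.3 0 0 0 0; 0.3 0 0 0 0; 0.53 0 0 -2 0; 0.53 0 0 -6 0; 0.53 0 0 -11 0; 0.53 0 0 -16 0; 0.53 0 0 -19 0; 0.53 0 0 -19 0; 0.53 0 0 -19 0"

```text
clock: 19.1
position: [0.4624, 0.0738, 0.2284]
tool_rot: [[0.093, 0.996, 0.014], [0.996, -0.093, 0.002], [0.004, 0.014, -1.0]]
force: [-1.1, -0.3, 0.7]
gripper_width: 0.0651
```

Run:
```python
from h import *
rel(0,'r6')
p=snap('side');w=cloud(p);cap(w)
for r in rects(w,p['frame'],0.027,0.037,yr=(-.45,-.1)): print(r)
to(537,-273.5,125,180-10.2)
```

```text
z 47 46.4 x [ 47.7 137.5] y [-23.3  20.3] ctr [92.7 -1.5] [89.9 43.7] 0.2 px (322, 82)
z 47 46.8 x [-45.5  43.9] y [-23.1  19.5] ctr [-0.9 -1.8] [89.9 43.7] 0.2 px (318, 206)
tilt [ 0.004  0.014 -1.   ]
no brick 17
cap top z 0.08658208762182473 0.08860934928516256 ctr [0.60537035 0.33358393 0.08666364] 33
(array([ 642.3, -268.9]), array([93.5, 47.1]), 4.6, 30.8, (449, 277), 478)
(array([ 417.3, -160.4]), array([91.8, 47.5]), 6.9, 30.9, (339, 280), 480)
(array([ 535.4, -272.5]), array([90.5, 47.8]), -10.9, 30.8, (412, 291), 539)
(array([ 720.3, -382.2]), array([45.4, 43.2]), -52.5, 29.1, (513, 293), 193)
(array([ 422.3, -376.2]), array([90.1, 46.8]), -8.0, 31.3, (398, 335), 785)
t 19.25 pos [0.4605 0.0738 0.2259] F [-0.3  0.6 -0.1] w 0.065
[[0.093, 0.996, 0.008], [0.996, -0.093, 0.002], [0.003, 0.008, -1.0]]
SHIFT [-33.91  10.75  10.07] TURN -85.1 q6 1.68
```

Joint 3.8 mm, straight. Next is brick A at (418,-161).

Emit:
carry_out --series "0.53 -4 0 0 -8.5; 0.53 -7 0 0 -17; 0.53 -10 0 0 -25.5; 0.53 -13 0 0 -34; 0.53 -16 -1 0 -42.5; 0.53 -19 -2 0 -51; 0.53 -21.5 -2.1 0 -59.5; 0.53 -23.8 -2.1 2 -68; 0.53 -23.8 -2.1 4 -76.5; 0.53 -23.8 -2.1 6 -85; 0.53 -23.8 -2.1 8 -93.5; 0.53 -23.8 -2.1 10 -102"

```text
clock: 20.45
position: [0.4169, -0.1603, 0.1224]
tool_rot: [[-0.993, -0.122, 0.005], [-0.122, 0.993, 0.004], [-0.006, 0.004, -1.0]]
force: [-0.7, -0.6, 0.2]
gripper_width: 0.0654
```

Emit:
carry_out --series "0.53 0 0 0 1; 0.53 0 0 0 0; 0.53 0 0 0 0"

```text
clock: 20.75
position: [0.4171, -0.1604, 0.1227]
tool_rot: [[-0.993, -0.121, 0.005], [-0.121, 0.993, 0.004], [-0.006, 0.003, -1.0]]
force: [0.6, -0.4, -0.1]
gripper_width: 0.0656
```

Run:
```python
from h import *
p=snap('wrist','w6');w=cloud(p)
for r in rects(w,p['frame'],0.027,0.037): print(r)
to(418,-161,20,187.7)
```

```text
(array([ 418.1, -160.8]), array([90.3, 44.1]), 7.6, 31.7, (319, 243), 11048)
(array([ 505.1, -270.3]), array([38.4, 28.9]), 80.4, 31.7, (127, 351), 1748)
t 20.8 pos [ 0.4175 -0.1606  0.1231] F [ 0.5 -0.6 -0.6] w 0.0651
[[-0.993, -0.121, 0.006], [-0.121, 0.993, 0.004], [-0.007, 0.003, -1.0]]
SHIFT [ 0.03 -0.07 10.31] TURN -0.8 q6 -0.64
```

Emit:
carry_out --series "0.53 0 -0.05 4 -0.7; 0.53 0 -0.05 8 -0.7; 0.53 0 -0.05 10.2 -0.7; 0.53 0 -0.05 10.2 -0.7; -1 0 -0.05 10.2 -0.7; -1 0 -0.05 10.2 -0.7; -1 0 -0.05 10.2 -0.7; -1 0 -0.05 10.2 -0.7; -1 0 -0.05 9 -0.7; -1 0 -0.05 5 -0.7; -1 0 -0.05 0 -0.7; -1 0 -0.05 -5 -0.7"

```text
clock: 22.0
position: [0.416, -0.1606, 0.1748]
tool_rot: [[-0.991, -0.133, 0.005], [-0.133, 0.991, 0.004], [-0.005, 0.004, -1.0]]
force: [1.1, -1.0, -2.8]
gripper_width: 0.0431
```

Run:
```python
from h import *
to(477,211,140,84.5);inhand()
```

```text
t 22.0 pos [ 0.416  -0.1606  0.1748] F [ 1.1 -1.  -2.8] w 0.0431
[[-0.991, -0.133, 0.005], [-0.133, 0.991, 0.004], [-0.005, 0.004, -1.0]]
SHIFT [-10.96  36.01   3.67] TURN 103.1 q6 -0.65
n 30260 top z(tool) -9.6 x ext [-36.1  46. ] all [-38.5  46.7] y [-21.9  20.6]
rect [ 3.9 -0.7] [44.4 85. ] 89.9
px 250 389 196 436
```

Emit:
carry_out --series "-1 -1 3 0 8.6; -1 -2 6 0 17.2; -1 -3 9 0 25.8; -1 -4 12 0 34.4; -1 -5 15 0 43; -1 -6 18 0 51.6; -1 -7 21 0 60.2; -1 -8 24 0 68.8; -1 -9 28 0 77.4; -1 -10 32 1 86; -1 -11 36 2 94.6; -1 -11 36 3 103"

```text
clock: 23.25
position: [0.4836, 0.212, 0.1541]
tool_rot: [[0.061, 0.998, 0.02], [0.998, -0.061, -0.0], [0.001, 0.02, -1.0]]
force: [0.3, -0.4, -1.4]
gripper_width: 0.0425
```

Emit:
carry_out --series "-1 0 0 0 0; -1 0 0 0 0; -1 0 0 0 0"

```text
clock: 23.55
position: [0.4837, 0.2114, 0.1548]
tool_rot: [[0.06, 0.998, 0.021], [0.998, -0.06, -0.001], [0.001, 0.021, -1.0]]
force: [-0.4, -0.1, -2.1]
gripper_width: 0.043
```

Run:
```python
from h import *
to(477.5,210,95,84.5);rel(0,'r7')
```

```text
t 23.55 pos [0.4837 0.2114 0.1548] F [-0.4 -0.1 -2.1] w 0.043
[[0.06, 0.998, 0.021], [0.998, -0.06, -0.001], [0.001, 0.021, -1.0]]
SHIFT [-0.18 -0.73  5.97] TURN 2.1 q6 1.92
z 47 46.8 x [25.9 46.9] y [-29.7  13.3] ctr [35.9 -8.2] [21.6 43.9] 2.2 px (307, 177)
z 79 78.8 x [50.3 97.6] y [-27.6  15.4] ctr [74.1 -6. ] [48.1 44. ] 2.4 px (309, 108)
z 111 110.7 x [ 96.6 114.8] y [-25.5  17.1] ctr [106.3  -4.2] [18.8 43.9] 2.1 px (312, 25)
tilt [ 0.001  0.021 -1.   ]
n 30226 top z(tool) -9.7 x ext [-38.7  43.5] all [-41.   44.2] y [-22.4  20.2]
rect [ 1.5 -1.2] [85.  44.4] 0.1
px 250 389 196 436
```

Emit:
carry_out --series "-1 -0.2 -0.7 0 2.2; -1 -0.2 -0.7 2 2.2; -1 -0.2 -0.7 4 2.2; -1 -0.2 -0.7 5 2.2; -1 -0.2 -0.7 5 2.2; -1 -0.2 -0.7 5 2.2"

```text
clock: 24.25
position: [0.4783, 0.2095, 0.1053]
tool_rot: [[0.1, 0.995, 0.022], [0.995, -0.1, -0.0], [0.002, 0.021, -1.0]]
force: [0.8, -0.1, -2.1]
gripper_width: 0.0426
```

Run:
```python
from h import *
to(477.5,210,69.4,84.5);rel(0,'r7')
```

```text
t 24.25 pos [0.4783 0.2095 0.1053] F [ 0.8 -0.1 -2.1] w 0.0426
[[0.1, 0.995, 0.022], [0.995, -0.1, -0.0], [0.002, 0.021, -1.0]]
SHIFT [ 0.03 -0.16  3.59] TURN -0.2 q6 1.96
z 47 46.8 x [35.9 48.1] y [-24.9  17.9] ctr [42.  -3.6] [12.4 44.1] 0.3 px (314, 182)
z 79 78.8 x [52.7 99.7] y [-24.2  18.4] ctr [76.5 -2.9] [48.2 44.2] 0.1 px (314, 100)
z 111 110.4 x [ 99.1 103.4] y [-23.3  18.8] ctr [101.3  -2.3] [43.8  4.6] -0.4 px (315, 8)
z 111 114.1 x [-39.3  43.7] y [-22.4  20.2] ctr [ 1.4 -1. ] [44.6 85.2] -0.2 px (316, 322)
tilt [ 0.002  0.021 -1.   ]
n 35683 top z(tool) -9.6 x ext [-38.7  43.5] all [-41.5  70. ] y [-22.4  20.2]
rect [ 1.2 -1.1] [85.5 44.4] 0.1
px 250 389 123 436
```

View pics/r7.png

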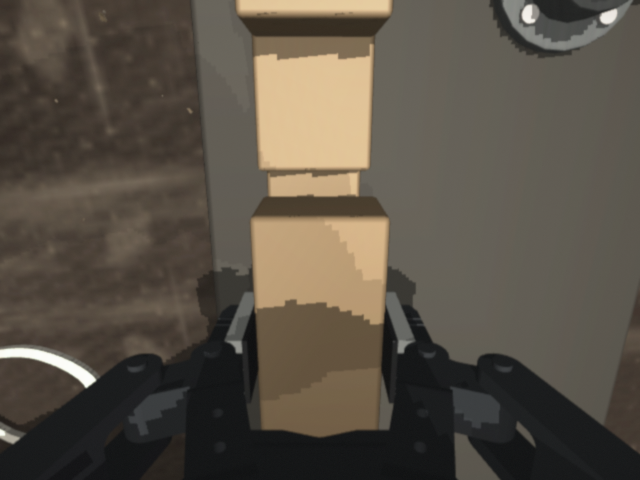

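Emit:
carry_out --series "-1 0.25 -0.2 0 0; -1 0.48 -0.2 1 0; -1 0.48 -0.2 2 0; -1 0.48 -0.2 3 0; -1 0.48 -0.2 3.4 0; -1 0.48 -0.2 3.6 0; -1 0.48 -0.2 3.65 0; -1 0.48 -0.2 3.65 0"

```text
clock: 25.15
position: [0.4769, 0.2146, 0.0703]
tool_rot: [[0.099, 0.995, 0.02], [0.995, -0.099, -0.0], [0.002, 0.02, -1.0]]
force: [-6.5, -0.1, 12.0]
gripper_width: 0.0428
```

Run:
```python
from h import *
st();rel(0,'r8')
```

```text
t 25.15 pos [0.4769 0.2146 0.0703] F [-6.5 -0.1 12. ] w 0.0428
[[0.099, 0.995, 0.02], [0.995, -0.099, -0.0], [0.002, 0.02, -1.0]]
z 79 78.9 x [47.7 94.8] y [-21.5  21.1] ctr [71.4 -0.2] [44.3 48.2] -0.2 px (322, 113)
z 79 79.2 x [-38.9  43.6] y [-22.4  20.2] ctr [ 1.6 -1. ] [44.5 84.8] -0.3 px (319, 318)
z 111 109.2 x [94.1 95.4] y [-20.1  20.9] ctr [94.8  0.5] [43.   1.5] -0.5 px (329, 3)
tilt [ 0.002  0.02  -1.   ]
n 40432 top z(tool) -9.6 x ext [-37.9  69.5] all [-41.4  70. ] y [-22.2  20.4]
rect [14.3 -0.9] [111.5  44.8] 0.6
px 248 397 126 436
```

Emit:
carry_out --series "0.3 -0.02 0.05 -0.05 0; 0.3 -0.02 0.05 -0.05 0; 0.3 -0.02 0.05 -0.05 0; 0.3 0 0 -2 0; 0.53 0 0 -6 0; 0.53 0 0 -11 0; 0.53 0 0 -15 0; 0.53 0 0 -15 0; 0.53 0 0 -15 0; 0.53 0 0 -15 0"

```text
clock: 26.25
position: [0.4729, 0.2144, 0.2188]
tool_rot: [[0.099, 0.995, 0.018], [0.995, -0.099, -0.001], [0.001, 0.018, -1.0]]
force: [-0.3, -0.1, -0.9]
gripper_width: 0.0655
```

Run:
```python
from h import *
rel(0,'r9')
p=snap('side');w=cloud(p);cap(w)
for r in rects(w,p['frame'],0.027,0.037,yr=(-.45,-.1)): print(r)
to(537,-273.5,125,180-10.2)
```

```text
z 47 47.0 x [-79.8 -59.4] y [-20.3  22.5] ctr [-69.6   1.1] [20.7 43.2] 0.1 px (321, 293)
z 79 78.8 x [48. 95.] y [-20.4  22.3] ctr [71.7  0.9] [43.8 47.7] -0.0 px (322, 113)
z 79 78.9 x [-45.   44.1] y [-20.8  21.9] ctr [-0.8  0.6] [44.  90.1] -0.1 px (321, 219)
z 111 110.7 x [ 95.1 129.7] y [-19.9  22.7] ctr [112.4   1.4] [43.9 35.1] -0.2 px (324, 35)
tilt [ 0.001  0.018 -1.   ]
no brick 0
cap top z 0.08628871698634155 0.08854502187147764 ctr [0.60642894 0.33472108 0.08664382] 32
(array([ 640.4, -269.1]), array([92.5, 46.4]), 5.2, 30.8, (449, 277), 472)
(array([ 535.9, -273.1]), array([91.9, 47. ]), -10.2, 30.9, (412, 291), 539)
(array([ 720.2, -382.7]), array([44.6, 44.2]), -47.7, 29.1, (513, 293), 195)
(array([ 422.9, -376.4]), array([91.5, 46.7]), -6.6, 31.1, (398, 335), 789)
t 26.4 pos [0.4727 0.2143 0.2183] F [-0.2 -0.6  0.6] w 0.0653
[[0.099, 0.995, 0.016], [0.995, -0.099, -0.002], [0.0, 0.017, -1.0]]
SHIFT [-47.9   11.1    9.51] TURN -85.5 q6 1.97
```

View pics/r9.png

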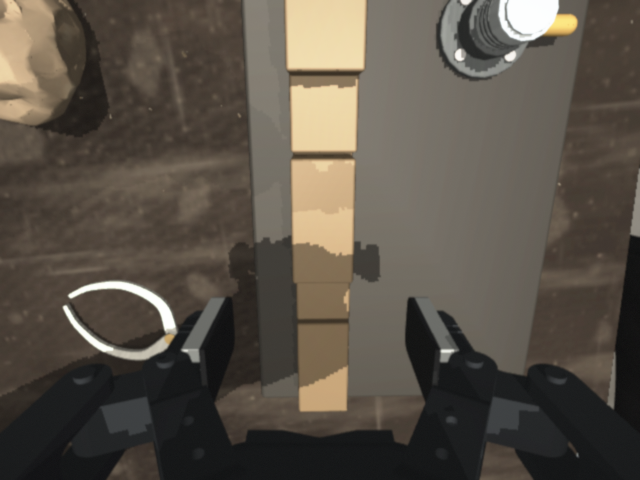

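Very good. Next is brick E at (537,-273).

Emit:
carry_out --series "0.53 -4 1 0 -8; 0.53 -8.5 2 0 -16; 0.53 -13 3 0 -24; 0.53 -17.5 4 0 -32; 0.53 -22 5 0 -40; 0.53 -26.5 6 0 -48; 0.53 -31 7 0 -56; 0.53 -35.5 8 0 -64; 0.53 -40 9 2 -72; 0.53 -44.5 10 4 -80; 0.53 -47.9 11.1 7 -85.5; 0.53 -47.9 11.1 9.5 -85.5"

```text
clock: 27.6
position: [0.538, -0.2784, 0.1237]
tool_rot: [[-0.984, 0.179, 0.018], [0.179, 0.984, -0.004], [-0.019, -0.001, -1.0]]
force: [0.1, 0.8, -0.4]
gripper_width: 0.0654
```

Emit:
carry_out --series "0.53 0 0 0 0; 0.53 0 0 0 0; 0.53 0 0 0 0"

```text
clock: 27.9
position: [0.5385, -0.278, 0.1248]
tool_rot: [[-0.984, 0.179, 0.019], [0.179, 0.984, -0.004], [-0.02, -0.001, -1.0]]
force: [-0.8, 0.5, 0.4]
gripper_width: 0.0656
```

Run:
```python
from h import *
p=snap('wrist','w7');w=cloud(p)
for r in rects(w,p['frame'],0.027,0.037): print(r)
to(537,-273.3,20,180-10.2)
```

```text
(array([ 430.6, -376.7]), array([77.6, 45. ]), -6.5, 31.9, (96, 77), 13893)
(array([ 536.5, -273. ]), array([89.9, 44.1]), -10.1, 31.8, (328, 234), 10823)
(array([ 642.8, -268.9]), array([91. , 44.1]), 5.1, 31.7, (361, 378), 7046)
t 27.95 pos [ 0.5389 -0.278   0.1254] F [-0.2 -0.6  0.2] w 0.0653
[[-0.984, 0.178, 0.02], [0.178, 0.984, -0.005], [-0.021, -0.002, -1.0]]
SHIFT [ 0.49  0.45 10.53] TURN -0.1 q6 -0.41
```

Emit:
carry_out --series "0.53 0.5 0.45 4 0; 0.53 0.5 0.45 8 0; 0.53 0.5 0.45 10.4 0; 0.53 0.5 0.45 10.4 0; -1 0.5 0.45 10.4 0; -1 0.5 0.45 10.4 0; -1 0.5 0.45 10.4 0; -1 0.5 0.45 10.4 0; -1 0.5 0.45 9 0; -1 0.5 0.45 5 0; -1 0.5 0.45 0 0; -1 0.5 0.45 -5 0"

```text
clock: 29.15
position: [0.5327, -0.2719, 0.177]
tool_rot: [[-0.984, 0.178, 0.019], [0.178, 0.984, -0.005], [-0.019, -0.001, -1.0]]
force: [0.6, -1.1, -2.4]
gripper_width: 0.0431
```

Run:
```python
from h import *
to(468.5,116,150,84.5);inhand()
```

```text
t 29.15 pos [ 0.5327 -0.2719  0.177 ] F [ 0.6 -1.1 -2.4] w 0.0431
[[-0.984, 0.178, 0.019], [0.178, 0.984, -0.005], [-0.019, -0.001, -1.0]]
SHIFT [13.29 37.02  2.41] TURN 85.2 q6 -0.4
n 30595 top z(tool) -9.0 x ext [-38.1  46.6] all [-40.8  47.6] y [-22.3  20.2]
rect [ 3.2 -1.1] [88.  44.4] 0.2
px 250 389 192 436
```

Emit:
carry_out --series "-1 1 3 0 7.5; -1 2 6 0 15; -1 3 9 0 22.5; -1 4 12 0 30; -1 5.5 15.5 0 37.5; -1 7 19 0 45; -1 8.5 22.5 0 52.5; -1 10 26 0 60; -1 11.5 30 0 67.5; -1 12.5 33.5 1 75; -1 13.3 37 2 82; -1 13.3 37 2.4 85.2"

```text
clock: 30.4
position: [0.4721, 0.1157, 0.156]
tool_rot: [[0.094, 0.995, 0.031], [0.996, -0.093, -0.012], [-0.009, 0.032, -0.999]]
force: [0.2, -1.8, -2.0]
gripper_width: 0.0427
```

Emit:
carry_out --series "-1 0 0 0 0; -1 0 0 0 0; -1 0 0 0 0"

```text
clock: 30.7
position: [0.4724, 0.1152, 0.1565]
tool_rot: [[0.094, 0.995, 0.032], [0.996, -0.094, -0.012], [-0.009, 0.033, -0.999]]
force: [0.8, -0.5, -1.4]
gripper_width: 0.0427
```

Run:
```python
from h import *
to(468.5,116,105,84.5);rel(0,'r10')
```

```text
t 30.7 pos [0.4724 0.1152 0.1565] F [ 0.8 -0.5 -1.4] w 0.0427
[[0.094, 0.995, 0.032], [0.996, -0.094, -0.012], [-0.009, 0.033, -0.999]]
SHIFT [ 0.09 -0.56  5.14] TURN 0.1 q6 1.78
z 47 46.8 x [28.1 50.8] y [-30.   12.8] ctr [39.3 -8.7] [23.1 44. ] 0.2 px (306, 171)
z 79 78.8 x [ 54.3 122.2] y [-29.8  13. ] ctr [88.4 -8.5] [68.4 44.2] 0.2 px (304, 74)
tilt [-0.009  0.033 -0.999]
n 30547 top z(tool) -9.0 x ext [-40.2  44.5] all [-43.2  45.3] y [-22.4  20.2]
rect [ 0.8 -1.1] [44.5 88. ] 89.9
px 250 389 192 436
```

Emit:
carry_out --series "-1 0.1 -0.7 0 0; -1 0.1 -0.7 2 0; -1 0.1 -0.7 4 0; -1 0.1 -0.7 5 0; -1 0.1 -0.7 5 0; -1 0.1 -0.7 5 0; -1 0.1 -0.7 5 0"

```text
clock: 31.5
position: [0.4682, 0.1162, 0.1073]
tool_rot: [[0.095, 0.995, 0.034], [0.995, -0.094, -0.012], [-0.008, 0.035, -0.999]]
force: [-0.1, 0.0, -1.8]
gripper_width: 0.0427
```

Run:
```python
from h import *
to(468,119.5,70,84.5);rel(0,'r11')
```

```text
t 31.5 pos [0.4682 0.1162 0.1073] F [-0.1  0.  -1.8] w 0.0427
[[0.095, 0.995, 0.034], [0.995, -0.094, -0.012], [-0.008, 0.035, -0.999]]
SHIFT [ 0.36 -0.18  3.73] TURN 0.1 q6 1.78
z 47 46.9 x [37.5 48.4] y [-24.2  18.5] ctr [42.9 -2.9] [11.1 43.9] 0.2 px (315, 179)
z 79 78.8 x [ 52.8 110.8] y [-24.   18.7] ctr [82.  -2.7] [58.9 44.2] 0.1 px (315, 82)
z 111 114.3 x [-41.8  44.8] y [-22.8  16.4] ctr [ 2.7 -5.7] [89.  42.5] 6.1 px (288, 344)
tilt [-0.008  0.035 -0.999]
n 35675 top z(tool) -8.9 x ext [-40.2  44.5] all [-43.1  69.9] y [-22.4  20.2]
rect [ 0.9 -1.1] [44.7 88. ] 89.8
px 250 389 123 436
```

View pics/r11.png

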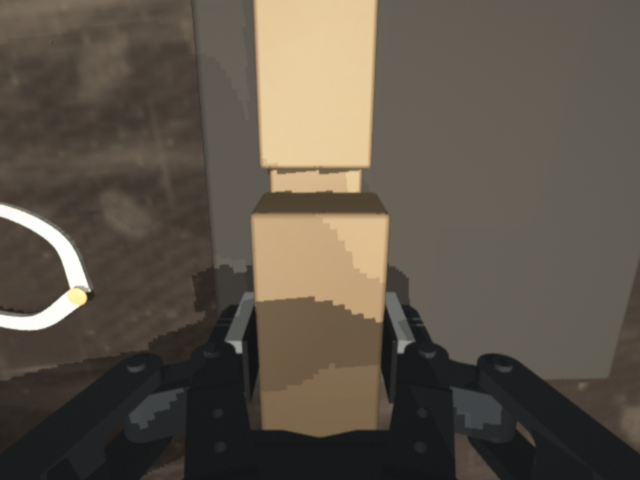

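Emit:
carry_out --series "-1 0.2 -0.2 0 0; -1 0.4 -0.2 1 0; -1 0.4 -0.2 2 0; -1 0.4 -0.2 3 0; -1 0.4 -0.2 3.5 0; -1 0.4 -0.2 3.7 0; -1 0.4 -0.2 3.75 0; -1 0.4 -0.2 3.75 0"

```text
clock: 32.4
position: [0.4666, 0.1201, 0.0716]
tool_rot: [[0.095, 0.995, 0.031], [0.995, -0.094, -0.012], [-0.009, 0.032, -0.999]]
force: [-8.5, 1.5, 22.4]
gripper_width: 0.043
```

Run:
```python
from h import *
st();rel(0,'r12')
```

```text
t 32.4 pos [0.4666 0.1201 0.0716] F [-8.5  1.5 22.4] w 0.043
[[0.095, 0.995, 0.031], [0.995, -0.094, -0.012], [-0.009, 0.032, -0.999]]
z 79 78.8 x [ 48.9 102.5] y [-20.8  21.8] ctr [75.8  0.5] [44.5 54.6] -0.1 px (324, 95)
z 79 79.4 x [-40.3  44.6] y [-22.4  20.2] ctr [ 1.3 -1.1] [44.7 87.4] -0.1 px (319, 316)
tilt [-0.009  0.032 -0.999]
n 40128 top z(tool) -8.8 x ext [-39.3  69.5] all [-42.4  69.9] y [-22.2  20.6]
rect [13.9 -1. ] [112.6  45.3] 1.0
px 250 399 127 436
```

Emit:
carry_out --series "-1 0 0.05 -0.12 0; -1 0 0.13 -0.12 0; -1 0 0.13 -0.12 0"

```text
clock: 32.8
position: [0.468, 0.12, 0.0723]
tool_rot: [[0.095, 0.995, 0.031], [0.995, -0.094, -0.012], [-0.009, 0.032, -0.999]]
force: [1.2, 0.6, -0.5]
gripper_width: 0.0426
```

Run:
```python
from h import *
st();rel(0,'r12')
```

```text
t 32.8 pos [0.468  0.12   0.0723] F [ 1.2  0.6 -0.5] w 0.0426
[[0.095, 0.995, 0.031], [0.995, -0.094, -0.012], [-0.009, 0.032, -0.999]]
z 79 78.8 x [ 49.1 102.7] y [-22.2  20.4] ctr [75.9 -0.9] [54.5 44.3] 0.2 px (319, 95)
z 79 80.2 x [-40.7  44.6] y [-22.4  20.2] ctr [ 0.9 -1.1] [45. 88.] -0.4 px (319, 316)
tilt [-0.009  0.032 -0.999]
n 40066 top z(tool) -8.9 x ext [-39.8  69.5] all [-43.  70.] y [-22.4  20.2]
rect [13.5 -1. ] [113.   44.6] 0.1
px 246 393 126 436
```

Emit:
carry_out --series "-1 0 0 0.06 0; 0.3 0 0 0.06 0; 0.3 0 0 0.06 0; 0.3 0 0 0 0; 0.3 0 0 -2 0; 0.53 0 0 -6 0; 0.53 0 0 -11 0; 0.53 0 0 -15 0; 0.53 0 0 -15 0; 0.53 0 0 -15 0; 0.53 0 0 -15 0"

```text
clock: 34.0
position: [0.4624, 0.1216, 0.221]
tool_rot: [[0.095, 0.995, 0.029], [0.995, -0.094, -0.012], [-0.009, 0.03, -1.0]]
force: [-0.4, -0.3, 0.9]
gripper_width: 0.0654
```

Run:
```python
from h import *
rel(0,'r13')
p=snap('side');w=cloud(p);cap(w)
for r in rects(w,p['frame'],0.027,0.037,yr=(-.45,-.1)): print(r)
to(642.8,-268.8,125,180+5)
```

```text
z 47 47.0 x [-79.8 -57.9] y [-21.2  21.9] ctr [-68.8   0.3] [43.7 22.2] -0.0 px (320, 291)
z 79 78.8 x [ 49.2 137.4] y [-21.1  22. ] ctr [93.4  0.5] [88.6 44. ] 0.1 px (322, 100)
z 79 78.9 x [-43.8  45.2] y [-20.3  22.4] ctr [0.4 1.1] [44. 90.] -0.2 px (322, 216)
tilt [-0.009  0.03  -1.   ]
no brick 1
cap top z 0.08651203207947256 0.08820197488889135 ctr [0.60614899 0.33140795 0.08653173] 35
(array([ 641.8, -268.9]), array([92.9, 47.2]), 5.5, 30.8, (449, 277), 477)
(array([ 720.8, -381.9]), array([45.9, 44.8]), 40.1, 29.0, (513, 293), 193)
(array([ 423. , -375.9]), array([92.1, 47.3]), -6.7, 31.2, (398, 335), 789)
t 34.15 pos [0.4621 0.1215 0.2205] F [-0.2 -0.2  0.1] w 0.0653
[[0.095, 0.995, 0.027], [0.995, -0.094, -0.012], [-0.01, 0.028, -1.0]]
SHIFT [-37.06  21.39  10.51] TURN -100.4 q6 1.8
```

View pics/r13.png

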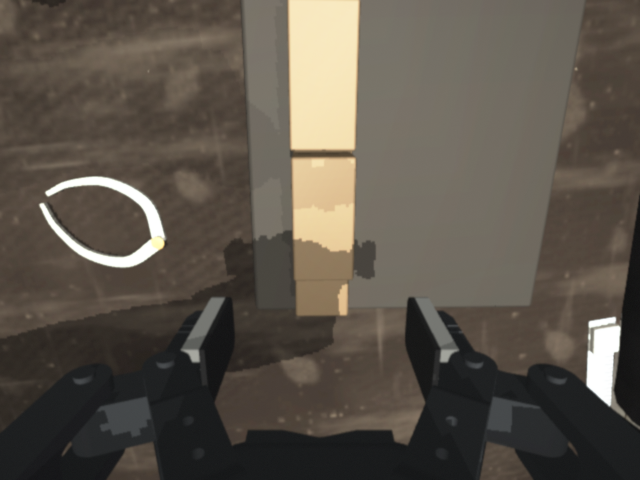

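Good (joint 4 mm, 0.6 mm lateral). Next is brick D at (643,-269).

Emit:
carry_out --series "0.53 -4 2 0 -8.5; 0.53 -8 4 0 -17; 0.53 -12 6 0 -25.5; 0.53 -15.5 8.5 0 -34; 0.53 -19 11 0 -42.5; 0.53 -22.5 13 0 -51; 0.53 -26 15 0 -59.5; 0.53 -29.5 17 1 -68; 0.53 -33 19 3 -76.5; 0.53 -36 21 6 -85; 0.53 -37.1 21.4 8 -93.5; 0.53 -37.1 21.4 10.2 -100.4"

```text
clock: 35.35
position: [0.6426, -0.2715, 0.1251]
tool_rot: [[-0.996, -0.09, 0.026], [-0.09, 0.996, -0.012], [-0.024, -0.014, -1.0]]
force: [-0.3, 0.2, 0.0]
gripper_width: 0.0655
```

Emit:
carry_out --series "0.53 0 0 0 0; 0.53 0 0 0 0; 0.53 0 0 0 0"

```text
clock: 35.65
position: [0.643, -0.2714, 0.1259]
tool_rot: [[-0.996, -0.088, 0.026], [-0.089, 0.996, -0.012], [-0.025, -0.014, -1.0]]
force: [-0.4, -0.2, -0.1]
gripper_width: 0.0653
```

Run:
```python
from h import *
p=snap('wrist','w8');w=cloud(p)
for r in rects(w,p['frame'],0.027,0.037): print(r)
to(642.8,-268.8,20,180+5)
```

```text
(array([ 643., -269.]), array([90. , 44.1]), 5.0, 31.7, (324, 239), 8123)
(array([ 719.6, -458.4]), array([58.9, 14.4]), 9.3, 32.0, (21, 321), 1004)
(array([ 718.2, -385.1]), array([50.3, 36.6]), -44.0, 29.7, (140, 331), 2272)
t 35.7 pos [ 0.6434 -0.2715  0.1266] F [ 0.7 -0.4  0.3] w 0.0651
[[-0.996, -0.089, 0.028], [-0.089, 0.996, -0.013], [-0.026, -0.015, -1.0]]
SHIFT [ 0.32  0.44 10.65] TURN 0.1 q6 -0.58
```

Tool tilt has crept to ~1.6°. I'll try cancelling it by rebasing during a fast descent, while clear of everything.

Emit:
carry_out --series "0.53 0 0 -5 0; 0.53 0 0 -10 0; 0.53 0 0 -15 0; 0.53 0 0 -15 0; 0.53 0 0 -15 0; 0.53 0 0 -15 0; 0.53 0 0 -10 0; 0.53 0 0 -5 0; 0.53 0 0 0 0"

```text
clock: 36.6
position: [0.6423, -0.2707, 0.1234]
tool_rot: [[-0.996, -0.089, 0.026], [-0.089, 0.996, -0.012], [-0.025, -0.014, -1.0]]
force: [0.1, -0.5, -0.5]
gripper_width: 0.065
```

Emit:
carry_out --series "0.53 0 0 0 0; 0.53 0 0 0 0; 0.53 0 0 0 0"

```text
clock: 36.9
position: [0.6437, -0.2714, 0.1258]
tool_rot: [[-0.996, -0.089, 0.029], [-0.089, 0.996, -0.013], [-0.028, -0.016, -0.999]]
force: [-0.5, -0.5, 1.0]
gripper_width: 0.0656
```

Run:
```python
from h import *
to(643,-269,20,180+5)
```

```text
t 36.9 pos [ 0.6437 -0.2714  0.1258] F [-0.5 -0.5  1. ] w 0.0656
[[-0.996, -0.089, 0.029], [-0.089, 0.996, -0.013], [-0.028, -0.016, -0.999]]
SHIFT [ 0.34  0.42 10.57] TURN 0.1 q6 -0.58
```

Emit:
carry_out --series "0.53 0.35 0.4 4 0; 0.53 0.35 0.4 8 0; 0.53 0.35 0.4 10.4 0; 0.53 0.35 0.4 10.4 0; -1 0.35 0.4 10.4 0; -1 0.35 0.4 10.4 0; -1 0.35 0.4 10.4 0; -1 0.35 0.4 10.4 0; -1 0.35 0.4 9 0; -1 0.35 0.4 5 0; -1 0.35 0.4 0 0; -1 0.35 0.4 -5 0"

```text
clock: 38.1
position: [0.6374, -0.2666, 0.1773]
tool_rot: [[-0.996, -0.089, 0.027], [-0.089, 0.996, -0.013], [-0.026, -0.015, -1.0]]
force: [0.5, -0.5, -2.5]
gripper_width: 0.043
```

Run:
```python
from h import *
inhand('ih5');to(482,256,190,84.5)
```

```text
n 30209 top z(tool) -7.4 x ext [-39.8  46.7] all [-43.1  47.9] y [-22.   20.5]
rect [ 2.  -0.6] [44.4 90.1] 89.7
px 251 389 191 436
t 38.15 pos [ 0.6424 -0.2691  0.1891] F [ 2.8 -1.   4.9] w 0.0428
[[-0.995, -0.089, 0.042], [-0.089, 0.996, -0.021], [-0.04, -0.024, -0.999]]
SHIFT [11.26 53.71 -1.84] TURN 100.6 q6 -0.58
```

Run:
```python
from h import *
for i in range(6): snap('wrist'); 
to(482,256,190,84.5);inhand('ih5')
for i in range(4): snap('wrist'); 
to(482,256,190,84.5)
```

```text
t 38.45 pos [ 0.6367 -0.2662  0.1733] F [ 0.3  2.2 -2.9] w 0.0428
[[-0.996, -0.089, 0.025], [-0.089, 0.996, -0.011], [-0.024, -0.013, -1.0]]
SHIFT [10.72 53.36 -2.64] TURN 100.6 q6 -0.58
n 30195 top z(tool) -7.4 x ext [-39.7  46.7] all [-43.7  47.8] y [-21.9  20.5]
rect [ 1.9 -0.7] [44.5 90.2] 89.9
px 251 389 191 436
t 38.7 pos [ 0.6377 -0.2667  0.1739] F [-0.4  0.1 -3.2] w 0.0426
[[-0.996, -0.089, 0.026], [-0.089, 0.996, -0.012], [-0.025, -0.014, -1.0]]
SHIFT [10.81 53.41 -2.65] TURN 100.6 q6 -0.58
```

View pics/ih5.png

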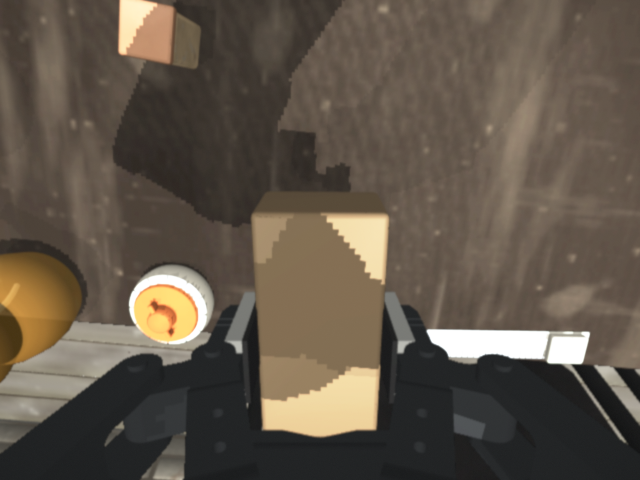

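Emit:
carry_out --series "-1 0.5 3 -2 8.4; -1 1 7 -2.5 16.8; -1 2 11.5 -2.5 25.2; -1 3 16 -2.5 33.6; -1 4 20.5 -2.5 42; -1 5 25 -2.5 50.4; -1 6 29.5 -2.5 58.8; -1 7 34 -2.5 67.2; -1 8 38.5 -2.5 75.6; -1 9 43 -2.5 84; -1 10 47 -2.5 92.4; -1 10.8 51 -2.5 100.6"

```text
clock: 39.9
position: [0.4839, 0.231, 0.1887]
tool_rot: [[0.064, 0.998, 0.026], [0.998, -0.064, -0.012], [-0.01, 0.027, -1.0]]
force: [0.4, 0.1, -2.2]
gripper_width: 0.0426
```

Run:
```python
from h import *
for i in range(4): snap('wrist'); 
to(482,256,170,84.5);rel(0,'r14')
```

```text
t 40.1 pos [0.4846 0.2301 0.1886] F [ 0.5  0.  -2. ] w 0.0426
[[0.055, 0.998, 0.026], [0.998, -0.055, -0.013], [-0.011, 0.027, -1.0]]
SHIFT [ 2.6  -0.45  1.82] TURN 2.3 q6 1.96
z 79 78.8 x [32.9 80. ] y [-28.6  14.5] ctr [56.3 -6.9] [47.2 44.1] 2.2 px (309, 141)
z 111 110.8 x [ 79.3 122.3] y [-25.7  17.3] ctr [101.3  -4.1] [44. 44.] 1.9 px (313, 49)
tilt [-0.011  0.027 -1.   ]
n 30184 top z(tool) -7.5 x ext [-42.3  44.3] all [-45.1  45.4] y [-22.4  20.1]
rect [-0.1 -1.1] [89.9 44.3] 0.0
px 251 389 191 436
```

Emit:
carry_out --series "-1 1.5 -0.4 0 2.2; -1 2.6 -0.4 1 2.2; -1 2.6 -0.4 2 2.2; -1 2.6 -0.4 3.5 2.2; -1 2.6 -0.4 4.2 2.2; -1 2.6 -0.4 4.2 2.2; -1 2.6 -0.4 4.2 2.2"

```text
clock: 40.9
position: [0.4839, 0.2539, 0.1461]
tool_rot: [[0.097, 0.995, 0.025], [0.995, -0.097, -0.013], [-0.011, 0.027, -1.0]]
force: [0.6, -0.2, -2.0]
gripper_width: 0.0428
```

Run:
```python
from h import *
to(482,260,103.6,84.5);rel(0,'r14')
```

```text
t 40.9 pos [0.4839 0.2539 0.1461] F [ 0.6 -0.2 -2. ] w 0.0428
[[0.097, 0.995, 0.025], [0.995, -0.097, -0.013], [-0.011, 0.027, -1.0]]
SHIFT [ 0.63 -0.36  4.23] TURN -0.1 q6 2.04
z 79 78.8 x [36.3 51.2] y [-26.4  16.2] ctr [43.7 -5.2] [15.2 44.1] 0.1 px (311, 175)
z 111 110.8 x [ 55.1 112.3] y [-25.6  17.1] ctr [83.9 -4.3] [57.9 44.1] 0.2 px (311, 78)
tilt [-0.011  0.027 -1.   ]
n 30190 top z(tool) -7.5 x ext [-42.2  44.2] all [-45.5  45.3] y [-22.3  20.1]
rect [-0.5 -1. ] [44.1 90.1] 89.9
px 251 389 191 436
```

View pics/r14.png

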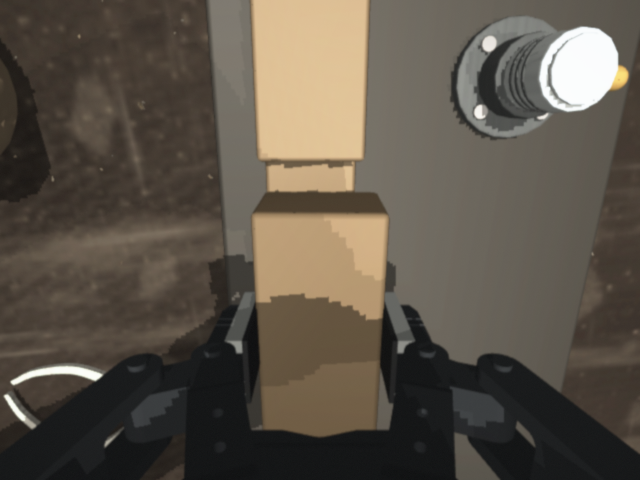

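Emit:
carry_out --series "-1 0.35 -0.32 0 0; -1 0.65 -0.32 1 0; -1 0.65 -0.32 2 0; -1 0.65 -0.32 3 0; -1 0.65 -0.32 3.8 0; -1 0.65 -0.32 4.1 0; -1 0.65 -0.32 4.15 0; -1 0.65 -0.32 4.15 0"

```text
clock: 41.8
position: [0.4824, 0.2606, 0.106]
tool_rot: [[0.097, 0.995, 0.025], [0.995, -0.097, -0.013], [-0.01, 0.027, -1.0]]
force: [-4.1, 0.2, 7.5]
gripper_width: 0.0422
```

Run:
```python
from h import *
st();rel(0,'r15')
```

```text
t 41.8 pos [0.4824 0.2606 0.106 ] F [-4.1  0.2  7.5] w 0.0422
[[0.097, 0.995, 0.025], [0.995, -0.097, -0.013], [-0.01, 0.027, -1.0]]
z 111 110.8 x [ 48.6 103. ] y [-22.4  20.3] ctr [75.7 -1.1] [44.2 55.6] -0.1 px (319, 95)
z 111 112.1 x [-42.4  44.4] y [-22.4  20.1] ctr [ 0.  -1.1] [89.3 45. ] 0.3 px (319, 315)
tilt [-0.01   0.027 -1.   ]
n 39598 top z(tool) -7.1 x ext [-41.4  69.7] all [-45.  70.] y [-22.4  20.1]
rect [12.5 -1. ] [115.   44.3] 0.0
px 247 392 126 436
```

Emit:
carry_out --series "0.3 0 0 0 0; 0.3 0 0 0 0; 0.3 0 0 0 0; 0.3 0 0 -2 0; 0.53 0 0 -6 0; 0.53 0 0 -11 0; 0.53 0 0 -13 0; 0.53 0 0 -13 0; 0.53 0 0 -13 0"

```text
clock: 42.8
position: [0.4792, 0.2622, 0.2361]
tool_rot: [[0.097, 0.995, 0.026], [0.995, -0.097, -0.012], [-0.01, 0.027, -1.0]]
force: [-1.2, -0.3, -1.0]
gripper_width: 0.0652
```

Run:
```python
from h import *
rel(0,'r16')
p=snap('side');w=cloud(p);cap(w)
for r in rects(w,p['frame'],0.027,0.037,yr=(-.45,-.1)): print(r)
to(424.8,-376.1,125,180-6.7)
```

```text
z 79 78.9 x [-79.9 -59.3] y [-24.2  18.4] ctr [-69.5  -2.7] [43.6 21. ] -0.4 px (317, 301)
z 111 110.8 x [ 48.4 133.3] y [-22.8  19.7] ctr [91.1 -1.4] [85.8 43.9] 0.1 px (318, 75)
z 111 110.9 x [-44.4  44.6] y [-22.   20.6] ctr [-0.2 -0.5] [44.1 90. ] -0.2 px (319, 223)
tilt [-0.01   0.027 -1.   ]
no brick 0
cap top z 0.08593083929805734 0.08816070293471125 ctr [0.60588222 0.33180144 0.08599547] 37
(array([ 720.2, -382.7]), array([45.2, 44.7]), -43.7, 29.1, (513, 293), 191)
(array([ 423., -376.]), array([90.6, 46.5]), -6.8, 31.3, (398, 335), 795)
t 42.95 pos [0.4779 0.2616 0.2339] F [ 0.5  0.2 -1. ] w 0.0654
[[0.097, 0.995, 0.022], [0.995, -0.097, -0.014], [-0.012, 0.023, -1.0]]
SHIFT [-63.86   0.66  11.66] TURN -88.9 q6 2.06
```

View pics/r16.png

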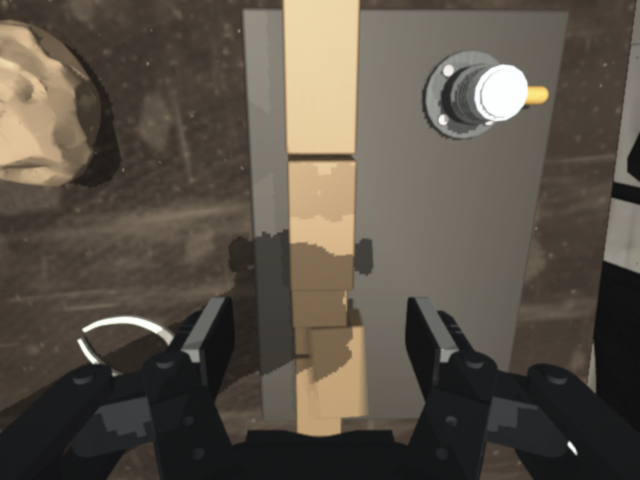

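The picture shows that brick 2b at ~(338,370) has been knocked aside (the announced disturbance). Brick 3a is fine. I'll go over 2b and mend it.

Emit:
carry_out --series "0.53 -5 0 0 0; 0.53 -10 0 0 0; 0.53 -13.5 0 0 0; 0.53 -13.5 0 0 0; 0.53 -13.5 0 0 0"

```text
clock: 43.45
position: [0.464, 0.1267, 0.2342]
tool_rot: [[0.099, 0.995, 0.02], [0.995, -0.099, -0.014], [-0.012, 0.021, -1.0]]
force: [-0.3, 0.2, -0.8]
gripper_width: 0.0651
```

Run:
```python
from h import *
rel(0,'r17')
p=snap('wrist');w=cloud(p)
for z in [(0.042,0.052),(0.074,0.084),(0.106,0.116)]:
    for r in rects(w,p['frame'],*z): print(z,r)
for r in rects(w,p['frame'],.05,.073): print(r)
st()
```

```text
z 47 46.8 x [-2.2 41.4] y [-21.   21.9] ctr [19.6  0.4] [44.1 43.7] 0.8 px (321, 181)
z 47 46.9 x [-79.8  -5.7] y [-21.  22.] ctr [-42.7   0.6] [44.1 74.5] -0.0 px (321, 254)
z 79 78.8 x [44.6 91.8] y [-20.9  22.2] ctr [69.2  0.7] [44.  49.6] -1.1 px (321, 118)
z 111 110.7 x [ 91.4 132.9] y [-19.6  23.6] ctr [112.3   2. ] [44.1 41.9] -0.1 px (329, 32)
tilt [-0.012  0.021 -1.   ]
no brick 0
(0.042, 0.052) (array([497.1, 127. ]), array([92.6, 27.1]), 67.6, 48.0, (361, 186), 163)
(0.042, 0.052) (array([470.1, 143.6]), array([44. , 43.2]), -5.5, 46.9, (320, 183), 2933)
(0.042, 0.052) (array([463.4,  73.3]), array([90.8, 44.1]), 84.7, 46.9, (320, 262), 5101)
(0.074, 0.084) (array([474.6, 192.9]), array([48.9, 43.9]), 85.1, 78.8, (321, 120), 4602)
(0.106, 0.116) (array([479.8, 237.1]), array([44.2, 43.3]), -5.4, 110.7, (329, 33), 4660)
(array([510.9, 120.9]), array([89.9, 32.3]), 85.9, 58.8, (375, 206), 4605)
t 43.6 pos [0.4646 0.1281 0.2349] F [ 0.3 -0.6  0.3] w 0.0651
[[0.096, 0.995, 0.021], [0.995, -0.096, -0.014], [-0.012, 0.022, -1.0]]
```

View pics/r17.png

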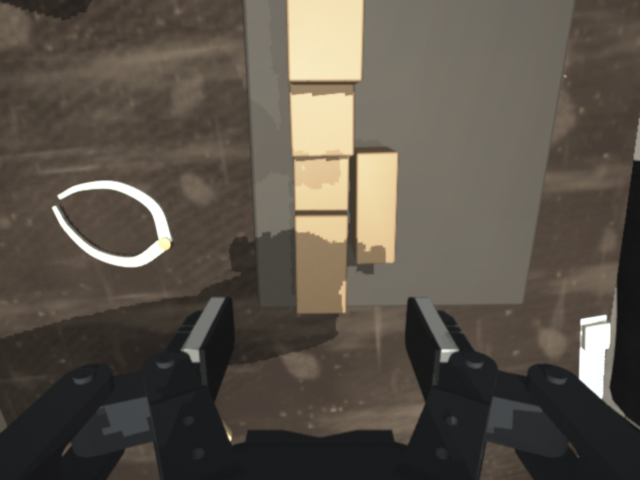

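2b now lies beside the wall, on its narrow face (top at 58.8 mm, 32 mm wide, at pixel (377,207)). I'll tip it over outward with closed fingers pushing high on it, then re-lay it.

Emit:
carry_out --series "-1 0 0 0 0; -1 0 0 2 0; -1 0 0 5 0; -1 0 0 8 0; -1 0 0 8 0; -1 0 0 8 0; -1 0 0 8 0"

```text
clock: 44.3
position: [0.4677, 0.1276, 0.1566]
tool_rot: [[0.095, 0.995, 0.024], [0.995, -0.095, -0.013], [-0.011, 0.025, -1.0]]
force: [-0.5, -0.7, -0.1]
gripper_width: 0.0001
```

Run:
```python
from h import *
to(468,121.5,67.5,84.5)
p=snap('wrist','r18');w=cloud(p)
for r in rects(w,p['frame'],.05,.073): print(r)
```

```text
t 44.3 pos [0.4677 0.1276 0.1566] F [-0.5 -0.7 -0.1] w 0.0001
[[0.095, 0.995, 0.024], [0.995, -0.095, -0.013], [-0.011, 0.025, -1.0]]
SHIFT [-0.51 -0.14  8.91] TURN 0.0 q6 1.81
(array([510.9, 121. ]), array([90. , 32.3]), 85.9, 58.8, (389, 236), 7794)
```

View pics/r18.png

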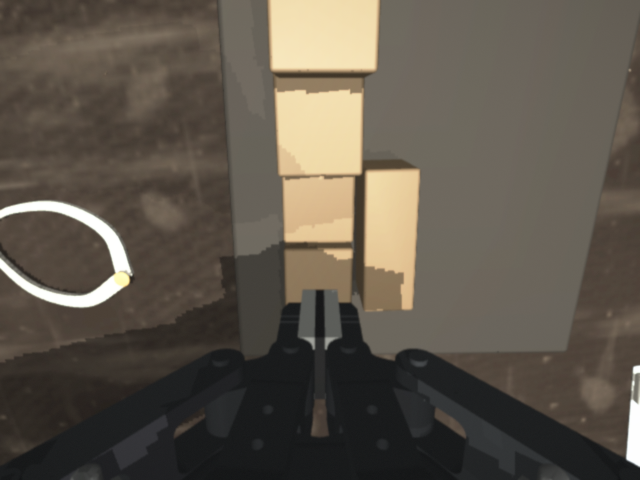

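Emit:
carry_out --series "-1 -0.5 -0.3 4 0; -1 -0.5 -0.3 7.5 0; -1 -0.5 -0.3 8.9 0; -1 -0.5 -0.3 8.9 0; -1 -0.5 0.4 8.9 0; -1 -0.5 1 8.9 0; -1 -0.5 1.4 8.9 0; -1 -0.5 1.8 8.9 0; -1 -0.5 1.8 8.9 0"

```text
clock: 45.25
position: [0.4886, 0.1197, 0.069]
tool_rot: [[0.096, 0.995, 0.026], [0.995, -0.096, -0.013], [-0.01, 0.027, -1.0]]
force: [0.0, 0.1, -1.7]
gripper_width: -0.0
```

Run:
```python
from h import *
st()
p=snap('wrist','r19');w=cloud(p)
for r in rects(w,p['frame'],.05,.073): print(r)
```

```text
t 45.25 pos [0.4886 0.1197 0.069 ] F [ 0.   0.1 -1.7] w -0.0
[[0.096, 0.995, 0.026], [0.995, -0.096, -0.013], [-0.01, 0.027, -1.0]]
(array([511.6, 130.9]), array([70.3, 32.1]), 86.1, 58.8, (381, 260), 13044)
```

View pics/r19.png

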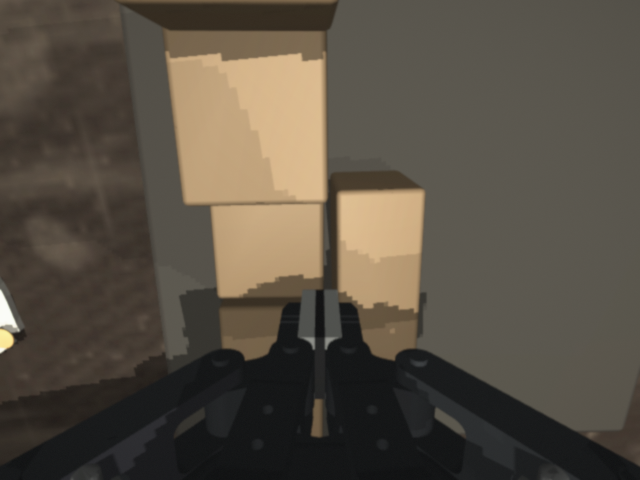

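Emit:
carry_out --series "-1 0 0.3 0.15 0; -1 0 0.6 0.15 0; -1 0 0.9 0.15 0; -1 0 1.2 0.15 0; -1 0 1.5 0.15 0; -1 0 1.8 0.15 0; -1 0 2.1 0.15 0; -1 0 2.1 0.15 0"

```text
clock: 46.1
position: [0.5056, 0.1183, 0.0735]
tool_rot: [[0.094, 0.995, 0.019], [0.995, -0.094, -0.012], [-0.011, 0.02, -1.0]]
force: [-20.7, -1.2, 54.1]
gripper_width: -0.0005
```

Run:
```python
from h import *
st()
p=snap('wrist','r20');w=cloud(p)
for r in rects(w,p['frame'],.05,.073): print(r)
```

```text
t 46.1 pos [0.5056 0.1183 0.0735] F [-20.7  -1.2  54.1] w -0.0005
[[0.094, 0.995, 0.019], [0.995, -0.094, -0.012], [-0.011, 0.02, -1.0]]
(array([524.8, 128.3]), array([73.6, 35.9]), 86.2, 60.7, (371, 256), 13263)
```

View pics/r20.png

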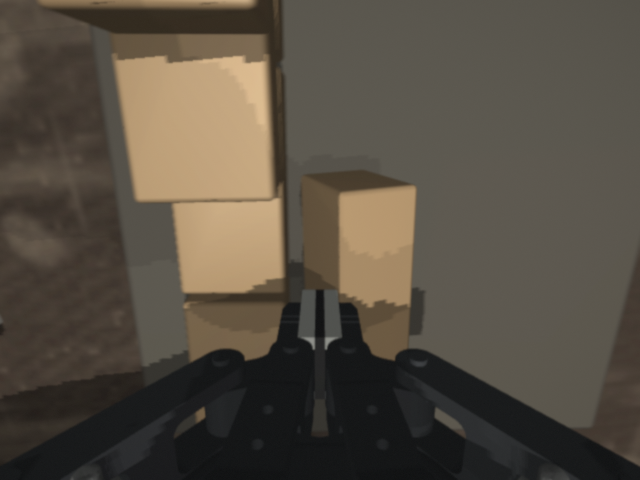

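Emit:
carry_out --series "-1 0 0.3 -0.1 0; -1 0 0.6 -0.2 0; -1 0 0.9 -0.2 0; -1 0 1.2 -0.2 0; -1 0 1.5 -0.2 0; -1 0 1.5 -0.2 0"

```text
clock: 46.75
position: [0.5233, 0.1166, 0.0759]
tool_rot: [[0.095, 0.995, 0.024], [0.995, -0.095, -0.013], [-0.011, 0.025, -1.0]]
force: [0.8, 1.1, 0.1]
gripper_width: -0.0001
```

Run:
```python
from h import *
st()
p=snap('wrist','r21');w=cloud(p)
for r in rects(w,p['frame'],.025,.073): print(r)
```

```text
t 46.75 pos [0.5233 0.1166 0.0759] F [0.8 1.1 0.1] w -0.0001
[[0.095, 0.995, 0.024], [0.995, -0.095, -0.013], [-0.011, 0.025, -1.0]]
(array([471.6, 155.7]), array([161.7,  44.2]), 84.4, 46.8, (199, 237), 22910)
(array([550.2, 121.2]), array([83.9, 44.3]), 85.9, 46.8, (383, 252), 17286)
```

View pics/r21.png

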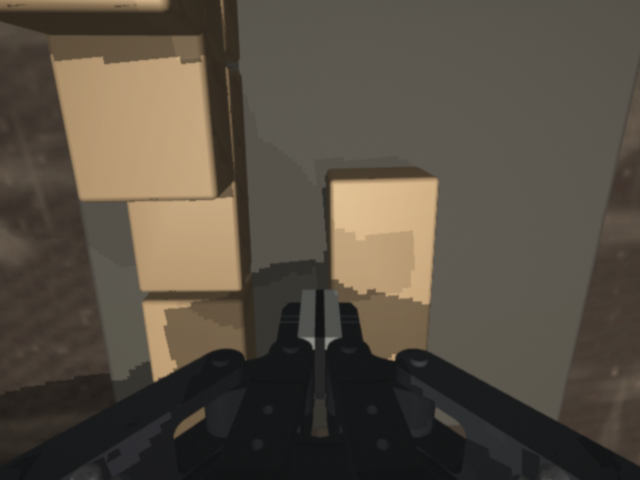

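It tipped over and lies flat (44 mm wide, top 46.8 mm) at about (550,121). Rising to measure and regrasp.

Emit:
carry_out --series "-1 0 0 -3 0; 0 0 1.5 -6 0; 0.53 0 2.7 -9 0; 0.53 0 2.7 -9 0; 0.53 0 2.7 -9 0; 0.53 0 2.7 -9 0"

```text
clock: 47.4
position: [0.5462, 0.1151, 0.165]
tool_rot: [[0.095, 0.995, 0.02], [0.995, -0.095, -0.013], [-0.011, 0.021, -1.0]]
force: [-0.3, -0.0, -0.5]
gripper_width: 0.0652
```

Run:
```python
from h import *
for i in range(2): snap('wrist')
p=snap('wrist','r22');w=cloud(p)
for z in [(0.042,0.052),(0.074,0.084)]:
  for r in rects(w,p['frame'],*z): print(r)
to(550,121,36,85.8)
```

```text
(array([474.4, 187.2]), array([130.7,  44.6]), 84.7, 46.8, (195, 181), 5525)
(array([549.9, 117.9]), array([90., 44.]), 85.8, 46.9, (322, 219), 9230)
(array([463.5,  73.9]), array([90. , 44.3]), 84.5, 46.9, (198, 274), 5173)
(array([475.8, 197.8]), array([59. , 45.6]), 85.2, 78.8, (165, 114), 8602)
t 47.55 pos [0.5462 0.1151 0.1649] F [ 0.1  0.1 -0.5] w 0.0652
[[0.095, 0.995, 0.02], [0.995, -0.095, -0.013], [-0.011, 0.021, -1.0]]
SHIFT [ 0.77  0.05 12.89] TURN -1.2 q6 1.77
```

View pics/r22.png

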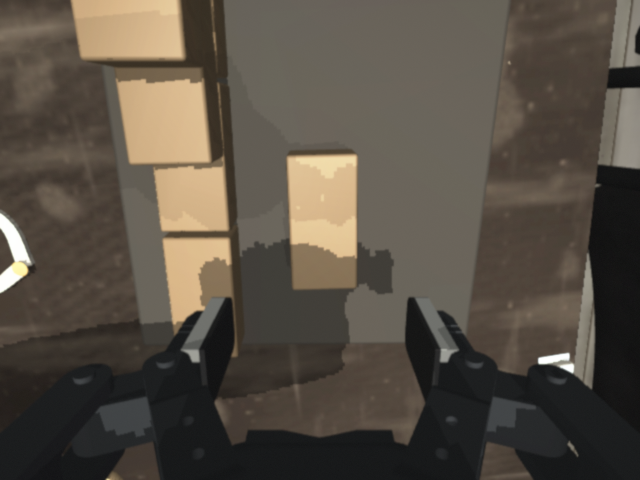

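Emit:
carry_out --series "0.53 0.46 0 4 -1.2; 0.53 0.46 0 8 -1.2; 0.53 0.46 0 11.5 -1.2; 0.53 0.46 0 12.9 -1.2; -1 0.46 0 12.9 -1.2; -1 0.46 0 12.9 -1.2; -1 0.46 0 12.9 -1.2; -1 0.46 0 12.9 -1.2; -1 0.46 0 11 -1.2; -1 0.46 0 8 -1.2; -1 0.46 0 5 -1.2; -1 0.46 0 5 -1.2"

```text
clock: 48.75
position: [0.552, 0.1196, 0.1207]
tool_rot: [[0.074, 0.997, 0.031], [0.997, -0.074, -0.012], [-0.01, 0.032, -0.999]]
force: [1.2, 0.2, -1.8]
gripper_width: 0.0429
```

Run:
```python
from h import *
for i in range(2): snap('wrist')
to(468.5,116,120,84.5);rel(0,'r23')
```

```text
t 48.85 pos [0.5486 0.1192 0.1164] F [-0.9  1.  -2.7] w 0.0431
[[0.074, 0.997, 0.023], [0.997, -0.074, -0.013], [-0.011, 0.024, -1.0]]
SHIFT [-0.91 -7.96 -0.55] TURN 1.3 q6 1.75
z 111 111.2 x [45.  45.9] y [-21.8  19.4] ctr [45.4 -1.1] [ 0.9 42.4] 0.0 px (319, 199)
tilt [-0.011  0.024 -1.   ]
n 31454 top z(tool) -12.5 x ext [-36.1  45.4] all [-39.   46.1] y [-22.4  20.2]
rect [ 3.4 -1.1] [44.2 84.8] 89.8
px 199 391 192 436
```

View pics/r23.png

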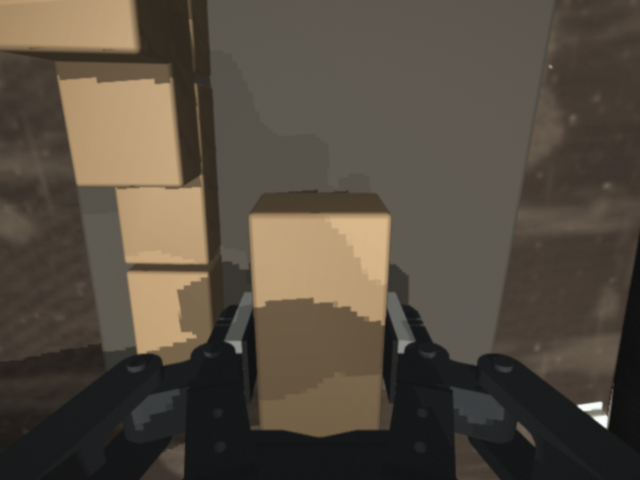

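Emit:
carry_out --series "-1 -0.9 -3 -1 1.3; -1 -0.9 -6 -1 1.3; -1 -0.9 -8 -0.5 1.3; -1 -0.9 -8 0.5 1.3; -1 -0.9 -8 1.2 1.3; -1 -0.9 -8 1.2 1.3; -1 -0.9 -8 1.2 1.3"

```text
clock: 49.65
position: [0.4672, 0.1156, 0.1002]
tool_rot: [[0.097, 0.995, 0.018], [0.995, -0.097, -0.014], [-0.012, 0.019, -1.0]]
force: [-0.6, -1.4, -1.3]
gripper_width: 0.0427
```

Run:
```python
from h import *
snap('wrist')
to(468.5,119.5,66.5,84.5);rel(0,'r24')
```

```text
t 49.7 pos [0.4674 0.1157 0.1005] F [ 0.2  1.2 -2. ] w 0.0428
[[0.097, 0.995, 0.019], [0.995, -0.096, -0.014], [-0.012, 0.02, -1.0]]
SHIFT [0.43 0.   3.4 ] TURN -0.1 q6 1.78
z 47 46.9 x [38.9 49.5] y [-22.5  20.2] ctr [44.2 -1.2] [44.  11.1] -0.2 px (319, 180)
z 79 78.8 x [ 53.8 100.9] y [-22.3  20.5] ctr [78.4 -0.9] [44.3 50.3] -0.9 px (319, 95)
z 111 109.8 x [100.1 102. ] y [-20.2  21.5] ctr [101.    0.7] [43.5  2.1] -0.5 px (326, 4)
z 111 112.1 x [-36.7  45.5] y [-22.4  20.2] ctr [ 3.5 -1.1] [84.5 44.3] 0.0 px (319, 316)
tilt [-0.012  0.02  -1.   ]
n 36834 top z(tool) -12.4 x ext [-36.1  45.3] all [-39.1  69.8] y [-22.4  20.2]
rect [ 3.3 -1.2] [44.4 84.8] 89.9
px 248 391 124 436
```

View pics/r24.png

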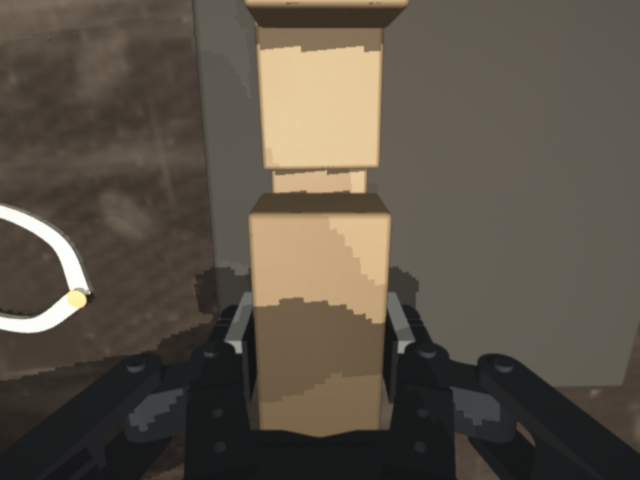

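Emit:
carry_out --series "-1 0.2 0 0 0; -1 0.41 0 1 0; -1 0.41 0 2 0; -1 0.41 0 2.8 0; -1 0.41 0 3.2 0; -1 0.41 0 3.35 0; -1 0.41 0 3.4 0; -1 0.41 0 3.4 0"

```text
clock: 50.6
position: [0.4671, 0.1192, 0.0675]
tool_rot: [[0.097, 0.995, 0.016], [0.995, -0.096, -0.014], [-0.012, 0.017, -1.0]]
force: [-6.4, -0.4, 10.4]
gripper_width: 0.0427
```

Run:
```python
from h import *
st();rel(0,'r25')
```

```text
t 50.6 pos [0.4671 0.1192 0.0675] F [-6.4 -0.4 10.4] w 0.0427
[[0.097, 0.995, 0.016], [0.995, -0.096, -0.014], [-0.012, 0.017, -1.0]]
z 79 78.8 x [50.  97.2] y [-21.   21.6] ctr [74.3  0.3] [44.5 49.9] -0.5 px (324, 104)
z 79 79.2 x [-36.6  45.4] y [-22.4  20.2] ctr [ 3.5 -1.3] [44.6 84.4] -0.1 px (319, 316)
tilt [-0.012  0.017 -1.   ]
n 41404 top z(tool) -12.6 x ext [-35.7  69.7] all [-38.8  70. ] y [-22.2  20.7]
rect [15.8 -0.8] [109.2  45.8] 1.2
px 248 402 127 436
```

Emit:
carry_out --series "-1 0.03 0.05 -0.1 0; -1 0.03 0.12 -0.1 0; -1 0.03 0.12 -0.1 0; -1 0.03 0.12 -0.1 0"

```text
clock: 51.1
position: [0.4684, 0.1194, 0.0683]
tool_rot: [[0.097, 0.995, 0.016], [0.995, -0.096, -0.014], [-0.012, 0.017, -1.0]]
force: [-0.7, 0.1, -1.2]
gripper_width: 0.0426
```

Run:
```python
from h import *
st();rel(0,'r25')
```

```text
t 51.1 pos [0.4684 0.1194 0.0683] F [-0.7  0.1 -1.2] w 0.0426
[[0.097, 0.995, 0.016], [0.995, -0.096, -0.014], [-0.012, 0.017, -1.0]]
z 79 78.8 x [49.7 96.8] y [-22.1  20.5] ctr [74.2 -0.8] [44.4 49.9] -0.9 px (320, 105)
z 79 79.9 x [-36.7  45.4] y [-22.4  20.2] ctr [ 3.3 -1.4] [44.7 85. ] -0.1 px (319, 316)
tilt [-0.012  0.017 -1.   ]
n 41365 top z(tool) -12.4 x ext [-35.8  69.7] all [-38.9  70. ] y [-22.3  20.3]
rect [15.6 -1.1] [109.   44.8] 0.4
px 245 397 127 436
```

Aligned, gap 3.9. Release.

Emit:
carry_out --series "-1 0 0 0.05 0; 0.3 0 0 0.05 0; 0.3 0 0 0.05 0; 0.3 0 0 0 0; 0.3 0 0 -2 0; 0.53 0 0 -6 0; 0.53 0 0 -11 0; 0.53 0 0 -15 0; 0.53 0 0 -15 0; 0.53 0 0 -15 0; 0.53 0 0 -15 0"

```text
clock: 52.3
position: [0.4649, 0.1213, 0.2171]
tool_rot: [[0.097, 0.995, 0.014], [0.995, -0.096, -0.014], [-0.013, 0.015, -1.0]]
force: [0.2, 0.1, 0.2]
gripper_width: 0.0653
```

Run:
```python
from h import *
snap('wrist')
rel(0,'r26')
p=snap('wrist');w=cloud(p)
for z in [(0.042,0.052),(0.074,0.084),(0.106,0.116)]:
    for r in rects(w,p['frame'],*z): print(z,r)
p=snap('side','s26');w=cloud(p);cap(w)
for r in rects(w,p['frame'],0.027,0.037,yr=(-.45,-.1)): print(r)
to(424.8,-376.1,125,180-6.7)
```

```text
z 47 46.9 x [-79.9 -58. ] y [-20.3  22.4] ctr [-68.7   0.8] [43.7 22.4] -0.0 px (321, 293)
z 79 78.8 x [49.7 97. ] y [-20.4  22.5] ctr [74.7  1. ] [44. 50.] -1.0 px (322, 110)
z 79 78.8 x [-43.5  45.7] y [-20.4  22.5] ctr [0.9 1.1] [44.1 89.8] -0.0 px (322, 217)
z 111 110.7 x [ 96.4 128.8] y [-19.3  24. ] ctr [112.7   2.3] [44.1 32.6] -0.1 px (329, 23)
tilt [-0.013  0.014 -1.   ]
no brick 0
(0.042, 0.052) (array([460.6,  45.1]), array([43.9, 32.8]), -5.4, 46.9, (321, 298), 1852)
(0.074, 0.084) (array([474.7, 193.5]), array([50.1, 44.1]), 85.3, 78.8, (322, 110), 5369)
(0.074, 0.084) (array([467.6, 120.2]), array([89.8, 44.1]), 84.5, 78.9, (322, 217), 7974)
(0.106, 0.116) (array([479.2, 231.7]), array([44.1, 32.7]), -5.6, 110.7, (329, 24), 3080)
cap top z 0.08648481035287164 0.08864020488665576 ctr [0.60748078 0.32994574 0.08693048] 36
(array([ 721.1, -381.8]), array([45.8, 44.5]), 41.9, 29.1, (513, 293), 189)
(array([ 423.2, -375.2]), array([90.6, 47.9]), -6.9, 31.3, (398, 335), 787)
t 52.55 pos [0.465  0.1213 0.2169] F [-0.3  0.4  0.6] w 0.0648
[[0.097, 0.995, 0.013], [0.995, -0.096, -0.014], [-0.013, 0.015, -1.0]]
SHIFT [-49.78   0.66   9.84] TURN -88.8 q6 1.8
```

View pics/r26.png

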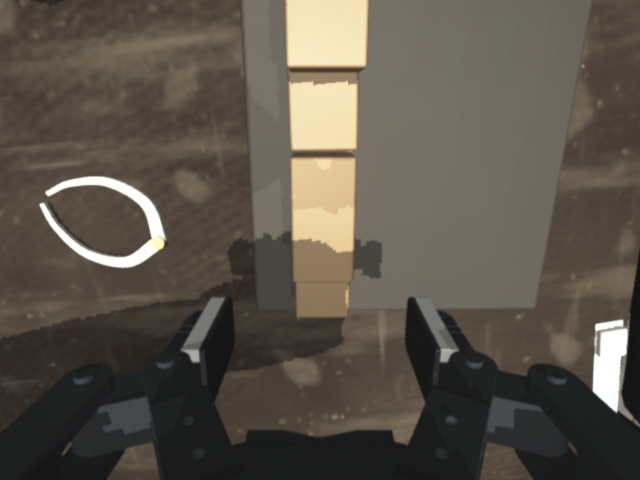

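View pics/s26.png

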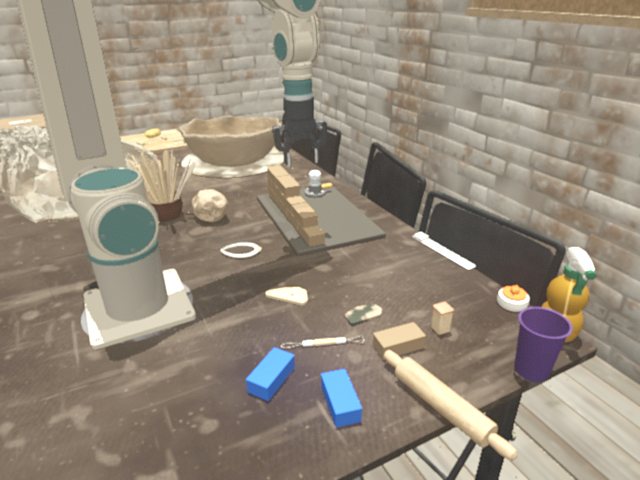

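2b is re-laid with a 4 mm joint and the cap is still home. Next is the last brick, F, at (425,-376).

Emit:
carry_out --series "0.53 -4 0.6 -1 -8; 0.53 -8 0.6 -1 -16; 0.53 -12.5 0.6 -1 -24; 0.53 -17 0.6 -1 -32; 0.53 -21.5 0.6 -1 -40; 0.53 -26 0.6 -1 -48; 0.53 -30.5 0.6 -1 -56; 0.53 -35 0.6 -1 -64; 0.53 -39.5 0.6 0 -72; 0.53 -44 0.6 2 -80; 0.53 -48 0.6 5 -88.8; 0.53 -49.8 0.6 7 -88.8"

```text
clock: 53.75
position: [0.4236, -0.3791, 0.1526]
tool_rot: [[-0.993, 0.115, 0.014], [0.115, 0.993, -0.016], [-0.016, -0.014, -1.0]]
force: [0.6, 0.2, -0.4]
gripper_width: 0.0654
```

Run:
```python
from h import *
for i in range(4): snap('wrist')
p=snap('wrist','w9');w=cloud(p)
for r in rects(w,p['frame'],0.027,0.037): print(r)
to(424.8,-376.1,20,180-6.7)
```

```text
(array([ 393.8, -500.6]), array([203.5,  39.8]), -81.3, 32.0, (147, 200), 5637)
(array([ 423.6, -376.1]), array([89.6, 44.1]), -6.5, 31.8, (321, 228), 8894)
t 54.0 pos [ 0.4236 -0.3752  0.153 ] F [ 0.9 -0.4 -0.1] w 0.065
[[-0.993, 0.118, 0.012], [0.118, 0.993, -0.013], [-0.014, -0.011, -1.0]]
SHIFT [ 0.05  0.07 13.3 ] TURN -0.1 q6 -0.72
```

View pics/w9.png

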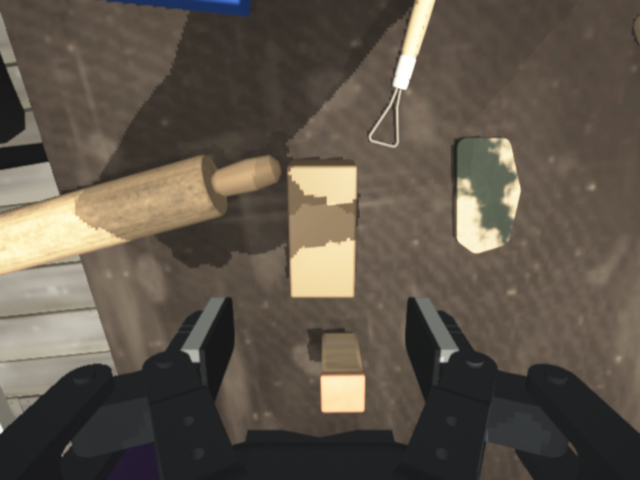

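The pin's handle tip at (275,172) is close to the brick's left side, so I'll grasp 8 mm further along, away from it, with a narrower opening.

Emit:
carry_out --series "0.35 -0.7 0.1 4 0; 0.35 -0.7 0.1 8 0; 0.35 -0.7 0.1 11.5 0; 0.35 -0.7 0.1 13.2 0; 0.35 -0.7 0.1 13.2 0; -1 -0.7 0.1 13.2 0; -1 -0.7 0.1 13.2 0; -1 -0.7 0.1 13.2 0; -1 -0.7 0.1 11 0; -1 -0.7 0.1 7 0; -1 -0.7 0.1 2 0; -1 -0.7 0.1 -3 0"

```text
clock: 55.2
position: [0.4297, -0.3742, 0.1849]
tool_rot: [[-0.993, 0.118, 0.012], [0.118, 0.993, -0.012], [-0.014, -0.011, -1.0]]
force: [0.9, -0.7, -2.2]
gripper_width: 0.043
```

Run:
```python
from h import *
for i in range(4): snap('wrist')
inhand('ih6');to(473,155,190,84.5)
```

```text
n 33137 top z(tool) -10.0 x ext [-34.4  53.9] all [-36.4  54.6] y [-22.3  20.3]
rect [ 8.9 -1. ] [44.4 90.6] 90.0
px 248 391 174 428
t 55.45 pos [ 0.43   -0.3745  0.1834] F [-0.9 -0.5 -3.3] w 0.0428
[[-0.993, 0.118, 0.013], [0.118, 0.993, -0.013], [-0.014, -0.011, -1.0]]
SHIFT [ 1.97 53.08 -1.3 ] TURN 88.7 q6 -0.71
```

View pics/ih6.png

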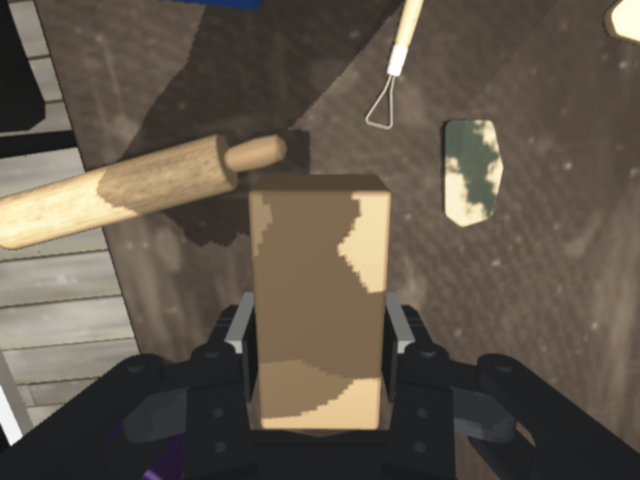

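Emit:
carry_out --series "-1 0.2 4 -2 7.5; -1 0.4 8.5 -2 15; -1 0.6 13 -2 22.5; -1 0.8 17.5 -2 30; -1 1 22 -2 37.5; -1 1.2 26.5 -2 45; -1 1.4 31 -2 52.5; -1 1.6 35.5 -2 60; -1 1.8 40 -2 67.5; -1 1.9 44.5 -2 75; -1 2 49 -2 82.5; -1 2 53.1 -1.3 88.7"

```text
clock: 56.65
position: [0.4709, 0.1513, 0.189]
tool_rot: [[0.094, 0.996, 0.01], [0.995, -0.094, -0.014], [-0.013, 0.011, -1.0]]
force: [1.4, 0.2, -1.8]
gripper_width: 0.0428
```

Run:
```python
from h import *
for i in range(4): snap('wrist')
to(473,155,140,84.5);rel(0,'r27')
```

```text
t 56.85 pos [0.4702 0.1506 0.1883] F [-0.1  0.5 -2.7] w 0.0429
[[0.085, 0.996, 0.008], [0.996, -0.085, -0.015], [-0.014, 0.009, -1.0]]
SHIFT [0.53 0.2  4.82] TURN 0.6 q6 1.84
z 79 78.8 x [38.9 65.4] y [-21.6  21.2] ctr [52.1 -0.2] [44.  26.6] -0.0 px (320, 150)
z 111 110.8 x [ 66.5 122. ] y [-20.   22.9] ctr [94.7  1.5] [56.4 44.1] 0.5 px (325, 62)
tilt [-0.014  0.009 -1.   ]
n 33115 top z(tool) -10.1 x ext [-36.7  51.6] all [-38.9  52.2] y [-22.4  20.2]
rect [ 6.6 -1.1] [44.2 91. ] 90.0
px 248 391 174 428
```

Emit:
carry_out --series "-1 0.4 0.2 0 0.5; -1 0.65 0.2 2 0.5; -1 0.65 0.2 4 0.5; -1 0.65 0.2 4.5 0.5; -1 0.65 0.2 4.5 0.5; -1 0.65 0.2 4.5 0.5"

```text
clock: 57.55
position: [0.4746, 0.1545, 0.1448]
tool_rot: [[0.098, 0.995, 0.01], [0.995, -0.098, -0.014], [-0.013, 0.012, -1.0]]
force: [1.1, 0.4, -1.8]
gripper_width: 0.0431
```

Run:
```python
from h import *
snap('wrist')
to(473,160,101,84.5);rel(0,'r28')
```

```text
t 57.6 pos [0.475  0.1547 0.1452] F [-0.6  0.1 -1.5] w 0.043
[[0.098, 0.995, 0.011], [0.995, -0.098, -0.014], [-0.013, 0.012, -1.0]]
SHIFT [ 0.57 -0.3   4.41] TURN -0.1 q6 1.86
z 79 78.9 x [45.3 58.8] y [-26.5  16.3] ctr [52.1 -5.3] [13.6 44. ] 0.0 px (311, 158)
z 111 110.8 x [ 61.6 112.1] y [-25.2  17.6] ctr [86.9 -3.9] [44.2 50.9] -0.2 px (312, 70)
tilt [-0.013  0.012 -1.   ]
n 33122 top z(tool) -10.1 x ext [-36.8  51.6] all [-38.7  52.3] y [-22.4  20.1]
rect [ 6.7 -1.1] [44.3 90.7] 89.8
px 248 391 174 428
```

View pics/r28.png

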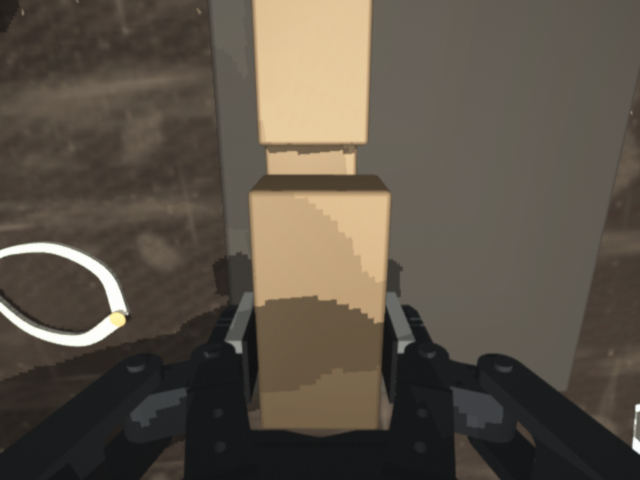

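Emit:
carry_out --series "-1 0.3 -0.28 0 0; -1 0.57 -0.28 1 0; -1 0.57 -0.28 2 0; -1 0.57 -0.28 3 0; -1 0.57 -0.28 3.9 0; -1 0.57 -0.28 4.2 0; -1 0.57 -0.28 4.35 0; -1 0.57 -0.28 4.35 0"

```text
clock: 58.5
position: [0.4719, 0.1599, 0.1021]
tool_rot: [[0.097, 0.995, 0.008], [0.995, -0.097, -0.014], [-0.013, 0.01, -1.0]]
force: [-5.1, -0.7, 5.7]
gripper_width: 0.0431
```

Run:
```python
from h import *
st();rel(0,'r29')
```

```text
t 58.5 pos [0.4719 0.1599 0.1021] F [-5.1 -0.7  5.7] w 0.0431
[[0.097, 0.995, 0.008], [0.995, -0.097, -0.014], [-0.013, 0.01, -1.0]]
z 79 79.0 x [-72.5 -66.8] y [-21.6  19.1] ctr [-69.7  -0.9] [ 5.8 43.3] 1.1 px (318, 431)
z 111 110.8 x [ 56.2 102. ] y [-21.   21.7] ctr [79.1  0.4] [44.4 46.7] -0.3 px (324, 85)
z 111 111.2 x [-37.2  51.7] y [-22.4  20.1] ctr [ 6.5 -1.2] [44.7 90.9] -0.1 px (319, 303)
tilt [-0.013  0.01  -1.   ]
n 40377 top z(tool) -10.2 x ext [-36.6  69.6] all [-70.   69.9] y [-22.3  20.4]
rect [15.8 -1. ] [108.8  45.5] 0.9
px 248 400 127 434
```

Emit:
carry_out --series "-1 0.02 0.05 -0.1 0; -1 0.02 0.13 -0.1 0; -1 0.02 0.13 -0.1 0; -1 0.02 0.13 -0.1 0"

```text
clock: 59.0
position: [0.4732, 0.16, 0.1029]
tool_rot: [[0.097, 0.995, 0.008], [0.995, -0.097, -0.014], [-0.013, 0.01, -1.0]]
force: [-0.7, 0.2, -2.3]
gripper_width: 0.0431
```

Run:
```python
from h import *
st();rel(0,'r29',[111])
```

```text
t 59.0 pos [0.4732 0.16   0.1029] F [-0.7  0.2 -2.3] w 0.0431
[[0.097, 0.995, 0.008], [0.995, -0.097, -0.014], [-0.013, 0.01, -1.0]]
z 111 110.8 x [ 56.  102.2] y [-22.3  20.3] ctr [79.1 -0.9] [44.4 47.3] -0.3 px (319, 85)
z 111 112.0 x [-37.2  51.7] y [-22.4  20.1] ctr [ 6.6 -1. ] [44.4 90.8] -0.2 px (319, 303)
tilt [-0.013  0.01  -1.   ]
n 40299 top z(tool) -10.0 x ext [-36.5  69.6] all [-70.   69.9] y [-22.4  20.2]
rect [15.7 -1.1] [108.5  44.4] 0.1
px 246 395 127 432
```

Emit:
carry_out --series "-1 0 0 0.05 0; 0.3 0 0 0.05 0; 0.3 0 0 0.05 0; 0.3 0 0 0 0; 0.3 0 0 -2 0; 0.53 0 0 -6 0; 0.53 0 0 -11 0; 0.53 0 0 -14 0; 0.53 0 0 -14 0; 0.53 0 0 -14 0; 0.53 0 0 -14 0"

```text
clock: 60.2
position: [0.471, 0.1618, 0.2415]
tool_rot: [[0.097, 0.995, 0.006], [0.995, -0.097, -0.015], [-0.014, 0.007, -1.0]]
force: [0.2, 0.0, -0.5]
gripper_width: 0.0652
```

Run:
```python
from h import *
snap('wrist')
rel(0,'r30')
p=snap('wrist');w=cloud(p)
for z in [(0.042,0.052),(0.074,0.084),(0.106,0.116)]:
    for r in rects(w,p['frame'],*z): print(z,r)
p=snap('side','s30');w=cloud(p);cap(w)
to(609.2,334,240,84.5)
```

```text
z 79 79.0 x [-79.9 -51.2] y [-21.5  21.2] ctr [-65.4  -0.1] [29.2 43.9] 0.0 px (320, 293)
z 111 110.8 x [ 56.6 134.3] y [-20.7  22.1] ctr [95.5  0.7] [44.1 78.2] -0.2 px (322, 68)
z 111 110.8 x [-37.1  52.1] y [-20.5  22.3] ctr [7.3 1. ] [44.  89.9] -0.1 px (322, 210)
tilt [-0.014  0.006 -1.   ]
no brick 3
(0.042, 0.052) (array([460.6,  43.3]), array([43.5, 30.2]), -5.6, 46.9, (320, 328), 1333)
(0.074, 0.084) (array([464.8,  92. ]), array([44. , 33.4]), -5.5, 79.0, (320, 295), 2007)
(0.106, 0.116) (array([481.4, 254.9]), array([78.3, 44.2]), 84.7, 110.8, (322, 68), 10283)
(0.106, 0.116) (array([473.1, 167. ]), array([89.9, 44.1]), 84.5, 110.8, (322, 210), 8572)
cap top z 0.08571951820992063 0.08794888246250132 ctr [0.60659768 0.33114861 0.08653531] 40
t 60.45 pos [0.4712 0.1619 0.2416] F [-0.1  0.1 -0.2] w 0.0655
[[0.097, 0.995, 0.006], [0.995, -0.097, -0.015], [-0.014, 0.007, -1.0]]
SHIFT [ 1.847e+01  1.206e+01 -1.000e-02] TURN -0.1 q6 1.88
```

View pics/r30.png

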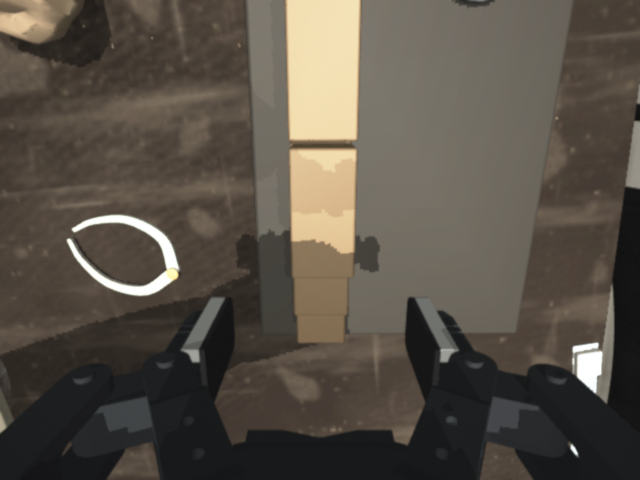

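View pics/s30.png

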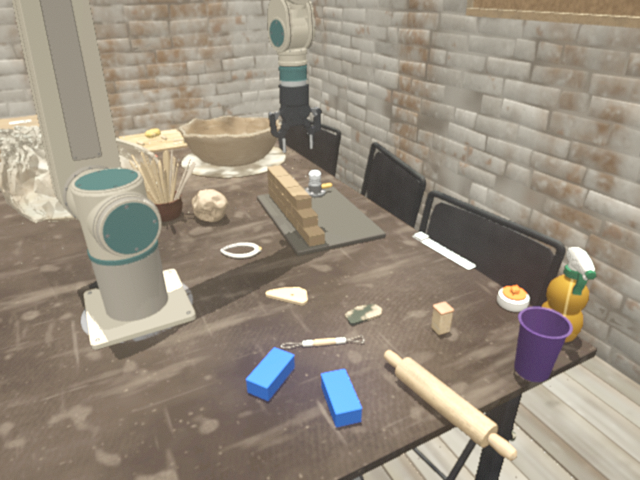

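The wall is complete. Moving to the burner cap.

Emit:
carry_out --series "0.53 5 3 0 0; 0.53 10 6 0 0; 0.53 15 9 0 0; 0.53 18.5 12 0 0; 0.53 18.5 12 0 0; 0.53 18.5 12 0 0; 0.53 18.5 12 0 0"

```text
clock: 61.15
position: [0.608, 0.334, 0.2387]
tool_rot: [[0.097, 0.995, 0.003], [0.995, -0.097, -0.016], [-0.016, 0.005, -1.0]]
force: [0.2, 0.5, -0.9]
gripper_width: 0.0654
```

Run:
```python
from h import *
snap('wrist')
p=snap('wrist','c1');w=cloud(p);cap(w)
hsv=cv2.cvtColor(p['frame'],cv2.COLOR_RGB2HSV)
m=(hsv[...,0]>12)&(hsv[...,0]<32)&(hsv[...,1]>130)&(w[...,0]>.6)&(w[...,1]>.25)
q=w[m];print(len(q),q.min(0),q.max(0),np.median(q,0))
to(609,333.9,75,84.5)
```

```text
cap top z 0.08873101273086795 0.08996872756784244 ctr [0.60877526 0.33418443 0.0878555 ] 1436
124 [0.63095642 0.322758   0.03648073] [0.66636406 0.33789922 0.04081426] [0.65053168 0.33494007 0.03890101]
t 61.25 pos [0.6077 0.3333 0.2396] F [-0.  -0.5  0.2] w 0.0653
[[0.098, 0.995, 0.004], [0.995, -0.098, -0.016], [-0.015, 0.006, -1.0]]
SHIFT [ 0.32  0.03 16.45] TURN -0.1 q6 2.08
```

View pics/c1.png

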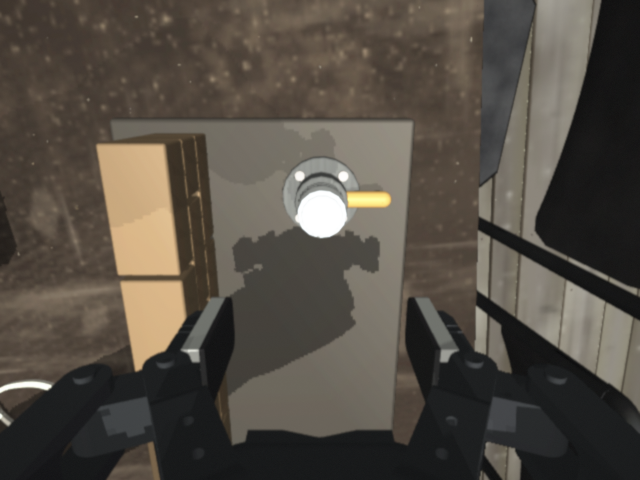

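Emit:
carry_out --series "0.53 0.3 0.05 5 0; 0.53 0.3 0.05 10 0; 0.53 0.3 0.05 14 0; 0.53 0.3 0.05 16.4 0; 0.53 0.3 0.05 16.4 0; -1 0.3 0.05 16.4 0; -1 0.3 0.05 16.4 0; -1 0.3 0.05 16.4 0; -1 0.3 0.05 16.4 0; -1 0.3 0.05 16.4 0"

```text
clock: 62.25
position: [0.6102, 0.3341, 0.079]
tool_rot: [[0.098, 0.995, 0.007], [0.995, -0.098, -0.014], [-0.014, 0.009, -1.0]]
force: [-3.5, -1.3, 7.0]
gripper_width: 0.034
```

Run:
```python
from h import *
st();snap('wrist','c2')
```

```text
t 62.25 pos [0.6102 0.3341 0.079 ] F [-3.5 -1.3  7. ] w 0.034
[[0.098, 0.995, 0.007], [0.995, -0.098, -0.014], [-0.014, 0.009, -1.0]]
```

Emit:
carry_out --series "-1 0 0 -0.5 0; -1 0 0 -1 0; -1 0 0 -1.5 0; -1 0 0 -2 0; -1 0 0 -2.5 0; -1 0 0 -2.9 0; -1 0 0 -3.1 0; -1 0 0 -3.2 0; -1 0 0 -3.2 0"

```text
clock: 63.2
position: [0.6101, 0.3341, 0.1092]
tool_rot: [[0.098, 0.995, 0.007], [0.995, -0.098, -0.015], [-0.015, 0.008, -1.0]]
force: [4.9, -1.1, -15.3]
gripper_width: 0.034
```

Run:
```python
from h import *
st();p=snap('wrist','c3');cap(cloud(p))
p=snap('side','c4');cap(cloud(p))
```

```text
t 63.2 pos [0.6101 0.3341 0.1092] F [  4.9  -1.1 -15.3] w 0.034
[[0.098, 0.995, 0.007], [0.995, -0.098, -0.015], [-0.015, 0.008, -1.0]]
cap top z 0.1340375528494808 0.13717801428265475 ctr [0.60898773 0.33522241 0.13608876] 1880
cap top z 0.13583030847990246 0.13653988998311262 ctr [0.60836683 0.33000573 0.13602521] 19
```

View pics/c3.png

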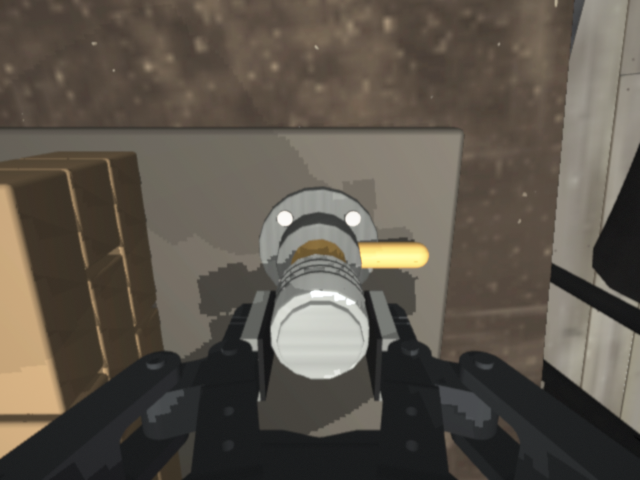

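Emit:
carry_out --series "-1 0 0 -0.3 0; -1 0 0 -0.4 0; -1 0 0 -0.4 0"

```text
clock: 63.6
position: [0.6101, 0.3341, 0.1093]
tool_rot: [[0.098, 0.995, 0.006], [0.995, -0.098, -0.016], [-0.015, 0.007, -1.0]]
force: [7.9, 1.3, -22.9]
gripper_width: 0.0342
```

Emit:
carry_out --series "0.53 0 0 0 0; 0.53 0 0 0 0; 0.53 0 0 0 0; 0.53 0 0 0 0; 0.53 0 0 -3 0; 0.53 0 0 -7 0; 0.53 0 0 -12 0; 0.53 0 0 -14 0; 0.53 0 0 -14 0; 0.53 0 0 -14 0"

```text
clock: 64.6
position: [0.6095, 0.3366, 0.2507]
tool_rot: [[0.098, 0.995, 0.008], [0.995, -0.098, -0.015], [-0.014, 0.009, -1.0]]
force: [-0.6, -0.6, -1.0]
gripper_width: 0.0657
```

Run:
```python
from h import *
for i in range(3): snap('wrist')
st();p=snap('wrist','c5');w=cloud(p);cap(w)
for z in [(0.042,0.052),(0.074,0.084),(0.106,0.116)]:
    for r in rects(w,p['frame'],*z): print(z,r)
p=snap('side','c6');w=cloud(p);cap(w)
for t in ['stamp_mid','rib_mid','brick_1_mid']:
        print(t,[(np.round(d['location'],3).tolist(),round(d['p'],2)) for d in viewer.recognise(t,p)])
p=snap('scene','c7');cap(cloud(p))
```

```text
t 64.75 pos [0.6081 0.3359 0.2473] F [-0.5 -1.  -0.7] w 0.0654
[[0.098, 0.995, 0.002], [0.995, -0.098, -0.017], [-0.017, 0.004, -1.0]]
cap top z 0.11871972315861601 0.1199218140635826 ctr [0.60873145 0.33379732 0.11814375] 1665
(0.042, 0.052) (array([509.1, 359.1]), array([96.9, 35.7]), -72.0, 45.8, (198, 183), 440)
(0.074, 0.084) (array([508.9, 334. ]), array([140.9,  37.9]), -79.3, 77.9, (188, 210), 762)
(0.106, 0.116) (array([490.7, 353.6]), array([89.5, 44.9]), 84.3, 110.9, (146, 207), 8453)
(0.106, 0.116) (array([483. , 267.6]), array([76.8, 44.1]), 84.1, 110.9, (157, 310), 4052)
cap top z 0.1161755860510606 0.11787588537452276 ctr [0.60674791 0.33225692 0.11612174] 38
stamp_mid [([0.521, -0.388, 0.037], 0.68)]
rib_mid [([0.414, -0.266, 0.008], 0.61)]
brick_1_mid [([0.462, 0.14, 0.11], 0.91), ([0.56, 0.172, 0.018], 0.37)]
cap top z 0.11656654112114306 0.11816871056998526 ctr [0.60487469 0.33822833 0.11673503] 47
```

View pics/c5.png

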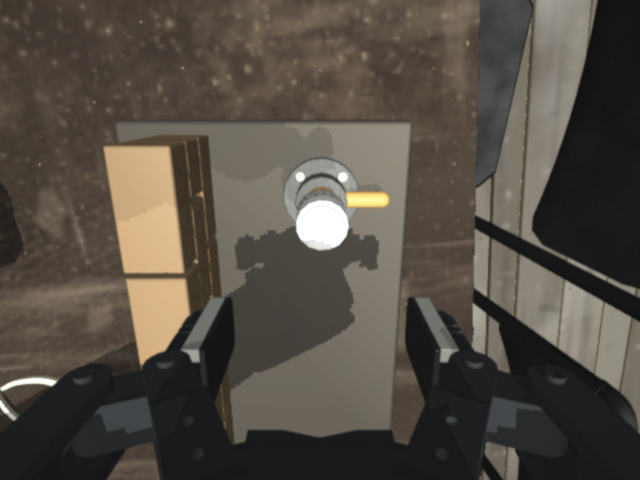

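View pics/c6.png

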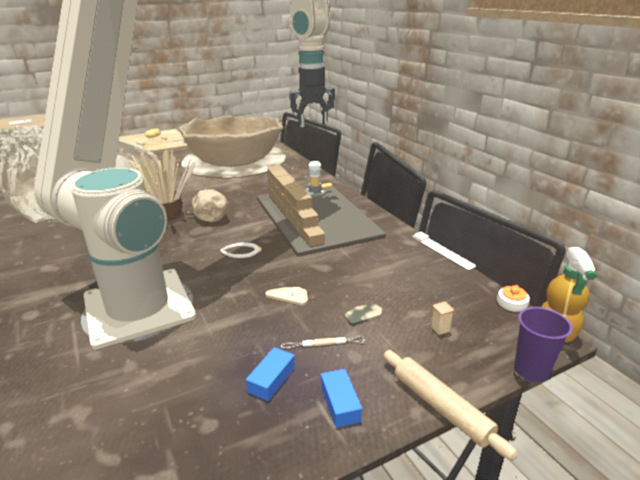

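The cap top is at 119 mm (fully up), the wall stands complete in both views, and the stamp and rib are unmoved.

Run:
```python
from h import *
print(sign_off())
```

```text
the job is handed in; nothing more can be done
None
```

I handed the job in at about 65 s with everything done. The cap was pressed home before any brick was moved. All six bricks were then laid in the order 1a, 1b, 2a, 2b, 3a, 3b, and the cap was pulled fully up at the end.

**Knocked brick:** after I laid 3a, I found that 2b had been knocked off the wall and was lying on its narrow side on the shelf. I did not see when it happened. I tipped it flat with the closed fingers, which briefly put up to about 54 N on the wrist (limit 120 N), and laid it again before 3b. So while 2b was off the wall, 3a stood above an unfilled second course.

**Last checks:**
- **Wall:** joints measured about 3.5–4.5 mm, the tops of all three courses were at the right heights, and the bricks were in line to within about 1 mm. I measured these from above as each brick was laid. After raising the cap I re-measured only the top course; the side view showed the wall complete.
- **Cap:** its top was at 89 mm (home) while the bricks were laid. At the end it read about 119 mm from the wrist camera and 118 mm from the other two; the pull force rose with no further movement, so it is at its stop.
- **Stamp and rib:** both were seen where they started, within the cameras' accuracy, and I did not touch them.

No check failed. The tool stayed tilted by up to about 2° during the work, and I corrected for that at each placing.

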